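# Shear the top blank onto the T-slot table and set the hold-down

## Task

Slide the top wooden blank sideways off its stack, without lifting it, across onto the slotted steel table until its leading long edge is flush against the table's stop fence; leave the other three blanks stacked as they are. Then slide the hold-down clamp along its T-slot until it is level with the middle of the blank, and turn its finger clockwise until it points squarely across the blank. Leave the steel faceplate and the cork block that lie beside the table and the stack where they are.

Things in the scene. Friction and masses are not known exactly. Their poses are not given: they have to be found in the camera images.
- bed: Slotted steel fixture table, fixed, 250 (x) x 260 (y) x 70 mm high. Origin: centre of its underside, z up; flat top at z = 70 mm. T-slots with 14 mm mouths run along y at x = -90 and +70 mm. The stack stands beyond its +y end, centred near x = +20 mm: the top blank goes to -y, about 0.25 m. On the table it must lie beside the clamp, not overhanging (blank centre at x -20 to +60 mm).
- fence (a point): Foot of the middle of the stop fence's face, at bed x = 25, y = -110 mm, on the bed's top (axes as the bed's). The fence is a dark steel bar 15 mm high and 20 mm thick, from bed x = -70 to +120 mm, across the bed's -y end; its face looks to the bed's +y. A flush blank's centre is at bed y = -60 mm.
- blank3: The top blank of the stack of four equal plain wooden blanks, loose, 140 (x) x 100 (y) x 24 mm thick, 0.15 to 0.33 kg. Origin: centre of its underside, axes roughly as the bed's (it may lie a few degrees askew). Its underside starts at z = 72 mm, 2 mm above the bed's top. It is slid long side (its -y face) first.
- blank2: The second blank from the top, same size, origin at the centre of its underside; its top is at z = 72 mm. It must stay where it is.
- blank1: The third blank from the top, same size and origin; must stay.
- blank0: The bottom blank, same size and origin, lying on the bench 6 to 18 mm from the bed's +y end; must stay.
- carriage (a joint): How far the clamp has slid along the slot at bed x = -90 mm, in m, towards the bed's -y (the fence). 0 = bolt axis at bed y = +80 mm; starts at 0 to 0.05, end stop at 0.175. At 0.14 the bolt (bed y = -60 mm) is level with the middle of a flush blank. About 2 N of friction; stays where left.
- holddown (a joint): Angle of the clamp's finger about its upright bolt, rad, growing clockwise seen from above. 0 = along the slot, pointing to the bed's +y (it starts within 0.25 of that); pi/2 = square across to the bed's +x, over the blank. Friction 0.05 N m, stays where left; stops at -0.4 and 2.1.
- wing (a point): Middle of the black wing grip of the clamp, on the bolt axis, 56 mm above the bed's top. The wing is a block 56 mm long (its own y, the finger's direction), 14 mm wide (its x) and 36 mm tall (38 to 74 mm above the bed's top); grip it across its width from above to slide and turn the clamp. The point turns with the finger.
- finger_end (a point): Underside of the clamp finger's free end, 90 mm from the bolt axis along the finger's y. The finger is a dark steel bar 24 mm wide, 10 mm thick, its underside 28 mm above the bed's top: it clears a blank on the bed by 4 mm and only keeps it from lifting, it does not press.
- faceplate: Steel faceplate with a hub, 140 mm across, 30 mm high, behind the fence end of the table. Bystander, origin at its underside; leave alone.
- sanding_block: Cork block 50 x 100 x 30 mm on the bench beside the stack's +x side. Bystander, origin at its underside; leave alone.
Not all that is in view belongs to the job. What is shaped like the blank3 but green or pink is not meant.

How it is judged:
By the outcome, as a careful person would: the job done as asked, in the order asked, and still so for the second after the job is handed in, with the robot touching nothing.
It also fails if it takes over 58 s, if anything falls off the work surface, if the arm or the gripper's body presses on something with over 40 N, if the wrist force passes 120 N, or if a joint passes its speed limit or range.

## Robot

A 6-joint arm with a two-finger parallel gripper is mounted at the origin on the work surface. World frame = base frame: x ahead of the robot, y to its left, z up, the work surface at z = 0. Lengths are in m, angles in rad, forces in N, time in s.
With the tool pointing down it reaches from about 0.275 to 0.75 m from the base axis. Payload 10.2 kg.
Tool frame: the origin (TCP) lies midway between the tips of the shut fingers; the grasp point (between the pads) lies 19 mm behind it (bot.hold_point_z is the distance from the TCP to the grasp point, in m); z points along the fingers, y is the direction in which the jaws open and shut (so a half turn about z gives the same grasp; the last joint's range is limited). The gripper opens to 88 mm and grips with 3 to 60 N. Pads are 18 mm wide; open, the fingers measure 123 mm over their backs; the gripper's body (75 mm by 187 mm) begins 45 mm behind the grasp point.
Start: joints at [0.978, 0.313, 1.498, -0, 1.331, -0.223], TCP at [0.19, 0.49, 0.239] pointing down, gripper open.
Joint ranges: [-2.94, 2.94], [-0.97, 2.17], [0.19, 2.56], [-1.23, 4.37], [0.02, 3.11], [-2.88, 2.88]. Speed limits (rad/s): [2.39, 2.39, 3.01, 3.14, 3.14, 3.14].

## Interface

Orientations are given as a 3x3 rotation matrix whose columns are the frame's x, y, z axes.
In Python, from rig import bot gives the robot as it stands.
- The arm moves only by the tool step_arm, never from a script. Its argument "targets" is a list of rows, each an object of numbers: "x", "y", "z": the shift along the tool's x, y, z in cm; "rx", "ry", "rz": the turn, a rotation vector about the tool's x, y, z in degrees; "claw": the closure, from -1 (fully open) to 1 (shut). A call has 1 to 20 rows; each row shifts and turns the commanded pose from where the row before left it, along the tool's axes as they then stand; what a row does not reach is not made up. A row lasts 1/12 s, in which the tool goes at most 41.7 mm and 7.16 degrees, less where a joint would pass 70% of its speed; a pose out of reach is approached as far as the arm can. A call is refused whole if a number of a shift passes 4.17 or a number of a turn 7.16, either way. A call with a gripper value outside its range is refused whole. The fingers move at their own pace and stop on an object; the grip force is fixed at half the most. Time passes only in rows, so rows that do not move let the fingers close. It gives the time, the measured TCP pose, the force and the opening at its end, in the units of the state.
- bot.sense(): the state, without advancing time (a new reading comes with each control period).
- bot.capture(name): name is "scene" or "side" or "wrist"; returns the picture (384x512x3 uint8, red, green, blue); there is no depth.
- bot.camera_params(name): a dict with "camera_matrix" (3x3 intrinsics, pixels), "R" (3x3) and "t" (3): a world point X has camera coordinates R X + t. Camera axes: x right, y down, z forward; pixel columns grow to the right and rows downward; lengths in m; the calibration is good to about 2 mm. A picture is of the moment at which its call begins: read the wrist's pose just before it. camera_params takes no time and is no camera call; for the wrist camera it gives the pose at the moment of the call.
- bot.finish_job(): hands the job in, once; it reports no verdict.
The state is a dict: "time": time; "q": joint angles; "joint_vel": joint speeds; "effort": joint torques, N m; "ee_pos": TCP position; "orientation": TCP orientation; "contact_force": force on the tool from outside, world axes, zero at the start; "ft_torque": the same for the moment, N m; "gripper_width": finger opening in m.
Only numpy, scipy, OpenCV 4.12 (cv2) and the standard library are available. Lean on these libraries where they do the work, as an engineer would, in place of code of your own. Each camera call takes 0.05 s, during which the arm holds its last target.

## Working session

There is one attempt and no reset: what is moved stays moved. The work goes in short steps, Python scripts to look and compute and a tool call to move; the robot and the scene stay as the last step left them, time stands still between calls to the robot, and variables do not carry over. Pictures are saved under pics/ and viewed, and the job is handed in when it is done.

Besides the shell and the picture viewer there is one more tool, called as name(argument=value, ...), one argument or row to a line, values as JSON. step_arm: Moves the arm, as the interface text tells. Its arguments: {"type":"object","properties":{"targets":{"type":"array","items":{"type":"object","properties":{"x":{"type":"number"},"y":{"type":"number"},"z":{"type":"number"},"rx":{"type":"number"},"ry":{"type":"number"},"rz":{"type":"number"},"claw":{"type":"number"}}}}},"required":["targets"]}

```bash
mkdir -p pics; ls
python3 - <<'E'
from rig import bot
import cv2
s=bot.sense();print(s)
for n in ["scene","side","wrist"]:
    p=bot.camera_params(n);print(n,p)
    cv2.imwrite(f"pics/{n}0.png",cv2.cvtColor(bot.capture(n),cv2.COLOR_RGB2BGR))
E
```

```text
pics
{'time': 0.0, 'q': array([ 9.77591304e-01,  3.13429439e-01,  1.49845859e+00, -7.47036854e-06,
        1.33100003e+00, -2.23385329e-01]), 'joint_vel': array([ 0.00014355, -0.00070435,  0.00036504,  0.0004775 , -0.00043547,
        0.00025289]), 'effort': array([ 8.99016140e-04, -4.02207971e+01, -2.52269179e+01,  6.94966782e-02,
        3.52332951e-02, -9.84085432e-05]), 'ee_pos': array([0.18961855, 0.48928551, 0.2381635 ]), 'orientation': array([[-9.32393074e-01,  3.61445209e-01, -7.18142145e-04],
       [ 3.61445814e-01,  9.32392493e-01, -1.07814581e-03],
       [ 2.79899708e-04, -1.26482516e-03, -9.99999161e-01]]), 'contact_force': array([ 0.42433092, -0.24462166, -0.62697353]), 'ft_torque': array([ 0.01263901, -0.04800047, -0.01560352]), 'gripper_width': 0.08800433621058769}
scene {'camera_matrix': array([[430.56194523,   0.        , 258.90425226],
       [  0.        , 430.56194523, 192.77009827],
       [  0.        ,   0.        ,   1.        ]]), 'R': array([[-0.70531619,  0.7088831 , -0.00371818],
       [ 0.52394829,  0.51776458, -0.67631208],
       [-0.47750106, -0.47896199, -0.73660583]]), 't': array([ 0.39521638, -0.18756365,  1.18515851])}
side {'camera_matrix': array([[376.51683342,   0.        , 259.41775777],
       [  0.        , 376.51683342, 197.95988779],
       [  0.        ,   0.        ,   1.        ]]), 'R': array([[ 0.9301337 , -0.36678697, -0.01784989],
       [-0.20114434, -0.46820838, -0.86041959],
       [ 0.30723322,  0.80389566, -0.50927352]]), 't': array([-0.50390018,  0.18855241,  0.63577397])}
wrist {'camera_matrix': array([[318.03548785,   0.        , 255.71615226],
       [  0.        , 318.03548785, 189.97719257],
       [  0.        ,   0.        ,   1.        ]]), 'R': array([[ 0.36124388,  0.93246995, -0.00162745],
       [ 0.8847933 , -0.34222171,  0.31626747],
       [ 0.29435297, -0.11568965, -0.94866867]]), 't': array([-0.52303537, -0.04322348,  0.39111332])}
```

View pics/scene0.png

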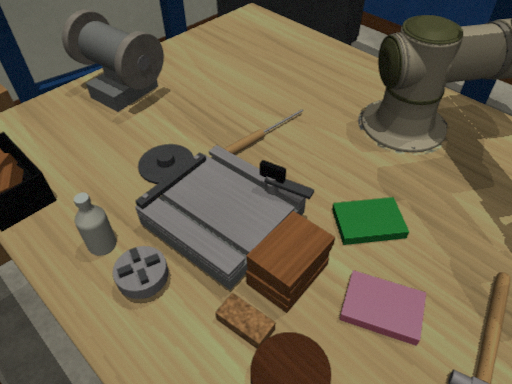

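View pics/side0.png

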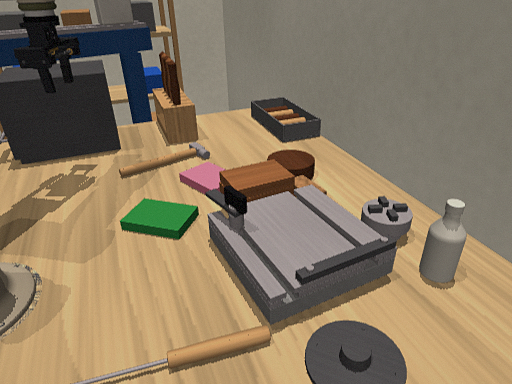

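View pics/wrist0.png

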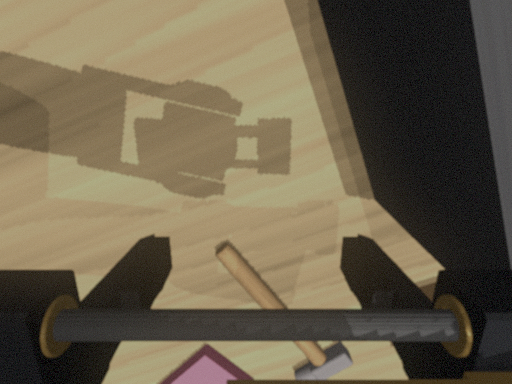

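Run:
```python
import cv2
i=cv2.imread("pics/scene0.png")[130:330,125:345]
cv2.imwrite("pics/scene0c.png",cv2.resize(i,None,fx=3,fy=3,interpolation=cv2.INTER_CUBIC)[:600])
i=cv2.imread("pics/side0.png")[150:320,195:400]
cv2.imwrite("pics/side0c.png",cv2.resize(i,None,fx=3.5,fy=3.5,interpolation=cv2.INTER_CUBIC))
```

```text
(no output)
```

View pics/scene0c.png

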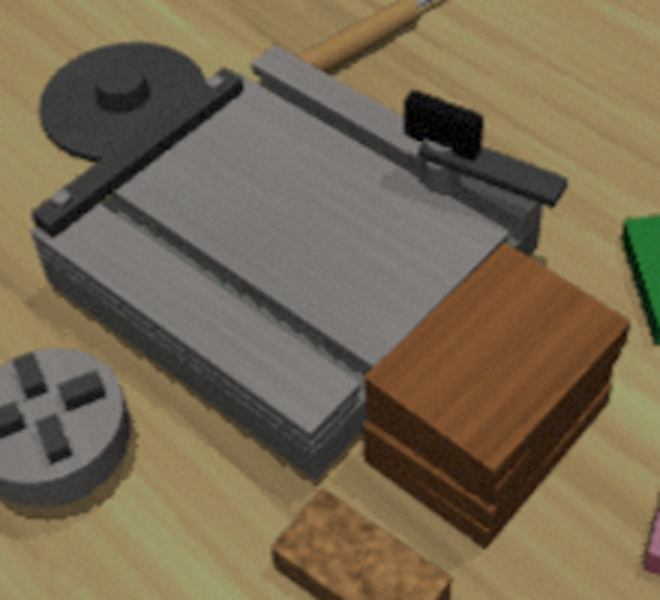

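View pics/side0c.png

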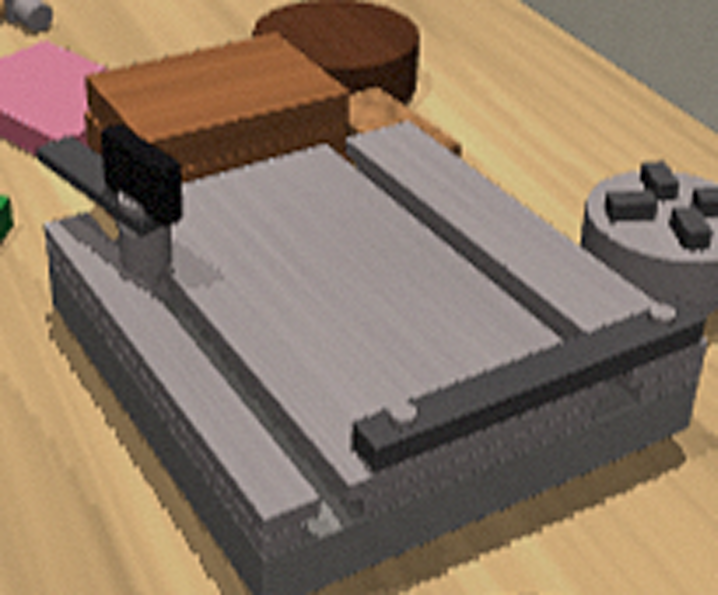

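```bash
cat > h.py <<'E'
import numpy as np, cv2
from scipy.optimize import least_squares
def proj(P,X):
    X=np.atleast_2d(X);c=X@P["R"].T+P["t"];p=c@P["camera_matrix"].T
    return p[:,:2]/p[:,2:]
def ray(P,uv,z):
    d=P["R"].T@np.linalg.solve(P["camera_matrix"],[uv[0],uv[1],1]);o=-P["R"].T@P["t"]
    return o+d*(z-o[2])/d[2]
def Rz(a):
    c,s=np.cos(a),np.sin(a);return np.array([[c,-s,0],[s,c,0],[0,0,1]])
def fit(obs,x0):  # obs: list (P,uv,localpt incl world z)
    f=lambda p:np.concatenate([proj(P,Rz(p[2])@np.array(l)+[p[0],p[1],0])[0]-uv for P,uv,l in obs])
    r=least_squares(f,x0);return r.x,r.fun.reshape(-1,2)
E
cat > m1.py <<'E'
from h import *
from rig import bot
S=bot.camera_params("scene");D=bot.camera_params("side")
s=lambda u,v:(125+(u+.5)/3-.5,130+(v+.5)/3-.5)
d=lambda u,v:(195+(u+.5)/3.5-.5,150+(v+.5)/3.5-.5)
bo=[(S,s(310,433),(.125,.13,.07)),(S,s(278,47),(-.125,-.13,.07)),(S,s(33,232),(.125,-.13,.07)),(S,s(541,207),(-.125,.13,.07)),
(D,d(47,225),(-.125,.13,.07)),(D,d(262,520),(-.125,-.13,.07)),(D,d(706,345),(.125,-.13,.07)),(D,d(408,125),(.125,.13,.07))]
for o in bo: print(o[2],ray(o[0],o[1],.07).round(4))
best=min((fit(bo,[.45,.1,a]) for a in (0,1.5,3,-1.5)),key=lambda r:(r[1]**2).sum())
print(best)
bl=[(S,s(503,245),(-.07,-.05,.096)),(S,s(367,378),(.07,-.05,.096)),(S,s(492,472),(.07,.05,.096)),(S,s(628,323),(-.07,.05,.096)),
(D,d(88,78),(-.07,.05,.096)),(D,d(278,35),(.07,.05,.096)),(D,d(350,97),(.07,-.05,.096))]
for o in bl: print(o[2],ray(o[0],o[1],.096).round(4))
b=best[0]
bb=fit(bl,[b[0],b[1]+.2,b[2]]);print(bb)
print("blank in bed",Rz(-b[2])@[bb[0][0]-b[0],bb[0][1]-b[1],0],np.degrees(bb[0][2]-b[2]))
E
python3 m1.py
```

```text
(0.125, 0.13, 0.07) [0.6857 0.0456 0.07  ]
(-0.125, -0.13, 0.07) [ 0.4646 -0.2344  0.07  ]
(0.125, -0.13, 0.07) [ 0.712  -0.2097  0.07  ]
(-0.125, 0.13, 0.07) [0.4473 0.025  0.07  ]
(-0.125, 0.13, 0.07) [0.44   0.0172 0.07  ]
(-0.125, -0.13, 0.07) [ 0.4648 -0.2389  0.07  ]
(0.125, -0.13, 0.07) [ 0.7106 -0.2152  0.07  ]
(0.125, 0.13, 0.07) [0.6838 0.0406 0.07  ]
(array([ 0.576117  , -0.09581903,  0.09649968]), array([[-0.96335843,  0.78830549],
       [-0.68767595, -0.64194071],
       [-1.37506555, -0.60450433],
       [ 1.25224916, -2.90518561],
       [-0.97916196, -1.00325151],
       [-0.76247764, -0.64927483],
       [ 0.38526759, -1.02553931],
       [ 0.61124704, -1.34759863]]))
(-0.07, -0.05, 0.096) [0.5094 0.043  0.096 ]
(0.07, -0.05, 0.096) [0.6454 0.0547 0.096 ]
(0.07, 0.05, 0.096) [0.6399 0.1514 0.096 ]
(-0.07, 0.05, 0.096) [0.502 0.141 0.096]
(-0.07, 0.05, 0.096) [0.5012 0.1366 0.096 ]
(0.07, 0.05, 0.096) [0.6395 0.1476 0.096 ]
(0.07, -0.05, 0.096) [0.6442 0.0456 0.096 ]
(array([0.5740265 , 0.09672464, 0.07152887]), array([[ 0.11958272, -0.75895506],
       [-1.89737525, -0.24051874],
       [-0.08930235,  0.21955187],
       [ 0.6810934 , -0.2430822 ],
       [-0.85795995, -0.86514837],
       [-0.38168428, -0.69391238],
       [ 0.06344702, -1.48921849]]))
blank in bed [0.0164708  0.19184929 0.        ] -1.4307221229842615
```

```bash
cat > go.py <<'E'
# usage: go.py bx by z psi_rel(deg rel to bed yaw) : prints tool-frame delta
import sys; from h import *; from rig import bot
B=np.array([.576117,-.0958,.0965])
def bed2w(x,y,z): return Rz(B[2])@[x,y,z]+[B[0],B[1],0]
def w2bed(p): return Rz(-B[2])@(np.array(p)-[B[0],B[1],0])
if __name__=="__main__":
    s=bot.sense();R=s["orientation"]
    bx,by,z,pr=map(float,sys.argv[1:5]);T=bed2w(bx,by,z)
    psi=np.degrees(B[2])+pr; cur=np.degrees(np.arctan2(R[1,0],R[0,0]))
    a=np.radians(psi)
    Rt=np.array([[np.cos(a),np.sin(a),0],[np.sin(a),-np.cos(a),0],[0,0,-1]])
    print("bed now",w2bed(s["ee_pos"]).round(4),"yaw rel",cur-np.degrees(B[2]),"target w",T.round(4))
    print("tool shift cm (current axes)",(R.T@(T-s["ee_pos"])*100).round(2),"after turn",(Rt.T@(T-s["ee_pos"])*100).round(2),"rotvec deg",np.degrees(cv2.Rodrigues(R.T@Rt)[0].ravel()).round(2))
    print("t",s["time"],"F",s["contact_force"].round(2),"w",s["gripper_width"],"q",s["q"].round(2))
E
python3 go.py .025 .30 .24 90
python3 - <<'E'
from rig import bot
p=bot.camera_params("wrist");s=bot.sense()
c=-p["R"].T@p["t"];print("cam in tool",s["orientation"].T@(c-s["ee_pos"]), s["orientation"].T@p["R"][2])
E
```

```text
bed now [-0.3283  0.6197  0.2383] yaw rel 153.28491205528985 target w [0.5721 0.2052 0.24  ]
tool shift cm (current axes) [-45.93 -12.68  -0.17] after turn [-31.97  35.33  -0.17] rotvec deg [-5.000e-02  2.000e-02  6.328e+01]
t 0.15 F [-0.06  1.3   0.83] w 0.08790169376607795 q [ 0.98  0.31  1.5   0.    1.33 -0.22]
cam in tool [ 0.0827823  -0.00131409 -0.14560135] [-3.16496177e-01 -5.02816424e-04  9.48593652e-01]
```

step_arm(
  targets=[
    {"rz": 6.33},
    {"rz": 6.33},
    {"rz": 6.33},
    {"rz": 6.33},
    {"rz": 6.33},
    {"rz": 6.33},
    {"rz": 6.33},
    {"rz": 6.33},
    {"rz": 6.33},
    {"rz": 6.33},
  ],
)

```text
validation failed for argument at $.ta...
```

step_arm(
  targets=[
    {"x": -1.0, "y": 1.1},
    {"x": -2.13, "y": 2.35},
    {"x": -2.13, "y": 2.35},
    {"x": -2.13, "y": 2.35},
    {"x": -2.13, "y": 2.35},
    {"x": -2.13, "y": 2.35},
    {"x": -2.13, "y": 2.35},
    {"x": -2.13, "y": 2.35},
    {"x": -2.13, "y": 2.35},
    {"x": -2.13, "y": 2.35},
    {"x": -2.13, "y": 2.35},
    {"x": -2.13, "y": 2.35},
    {"x": -2.13, "y": 2.35},
    {"x": -2.13, "y": 2.35},
    {"x": -2.13, "y": 2.35},
    {"x": -1.0, "y": 1.1},
    {},
  ],
)

```text
validation failed for argument at $.ta...
```

```bash
python3 go.py .025 .30 .24 90
python3 - <<'E'
from rig import bot
import cv2,pickle
pickle.dump(bot.camera_params("wrist"),open("w1.pkl","wb"))
i=cv2.cvtColor(bot.capture("wrist"),cv2.COLOR_RGB2BGR)
cv2.imwrite("pics/w1.png",i);cv2.imwrite("pics/w1b.png",cv2.resize(i,(800,600),interpolation=cv2.INTER_CUBIC))
E
```

```text
bed now [-0.3283  0.6197  0.2383] yaw rel 153.28491205528985 target w [0.5721 0.2052 0.24  ]
tool shift cm (current axes) [-45.93 -12.68  -0.17] after turn [-31.97  35.33  -0.17] rotvec deg [-5.000e-02  2.000e-02  6.328e+01]
t 0.15 F [-0.06  1.3   0.83] w 0.08790169376607795 q [ 0.98  0.31  1.5   0.    1.33 -0.22]
```

View pics/w1b.png

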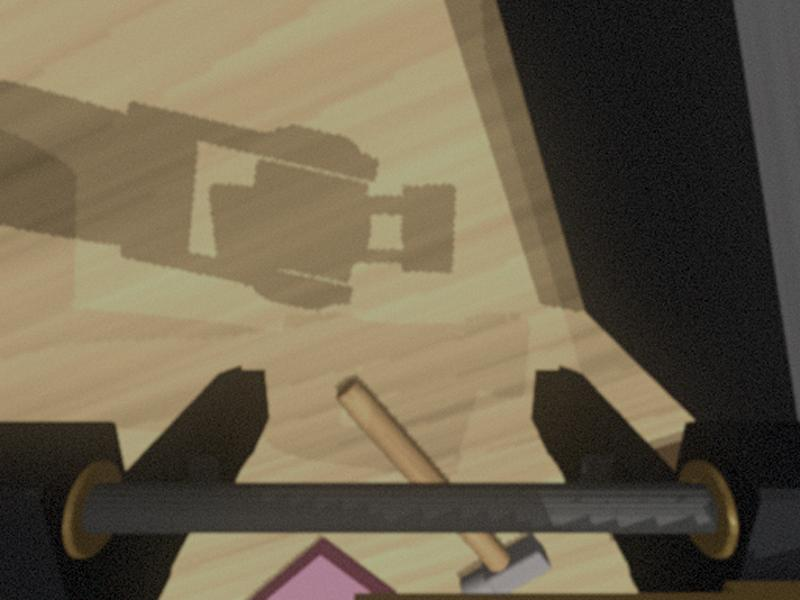

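The calls were refused and nothing moved. I'll try again with every field given.

step_arm(
  targets=[
    {"x": 0, "y": 0, "z": 0, "rx": 0, "ry": 0, "rz": 6.33, "claw": -1},
    {"x": 0, "y": 0, "z": 0, "rx": 0, "ry": 0, "rz": 6.33, "claw": -1},
    {"x": 0, "y": 0, "z": 0, "rx": 0, "ry": 0, "rz": 6.33, "claw": -1},
    {"x": 0, "y": 0, "z": 0, "rx": 0, "ry": 0, "rz": 6.33, "claw": -1},
    {"x": 0, "y": 0, "z": 0, "rx": 0, "ry": 0, "rz": 6.33, "claw": -1},
    {"x": 0, "y": 0, "z": 0, "rx": 0, "ry": 0, "rz": 6.33, "claw": -1},
    {"x": 0, "y": 0, "z": 0, "rx": 0, "ry": 0, "rz": 6.33, "claw": -1},
    {"x": 0, "y": 0, "z": 0, "rx": 0, "ry": 0, "rz": 6.33, "claw": -1},
    {"x": 0, "y": 0, "z": 0, "rx": 0, "ry": 0, "rz": 6.33, "claw": -1},
    {"x": 0, "y": 0, "z": 0, "rx": 0, "ry": 0, "rz": 6.33, "claw": -1},
  ],
)

```text
time: 1.03
ee_pos: [0.1897, 0.4894, 0.2385]
orientation: [[-0.091, 0.996, -0.0], [0.996, 0.091, -0.0], [-0.0, -0.0, -1.0]]
contact_force: [-0.6, 0.3, 0.4]
gripper_width: 0.0881
```

step_arm(
  targets=[
    {"x": -1.0, "y": 1.1, "z": 0, "rx": 0, "ry": 0, "rz": 0, "claw": -1},
    {"x": -2.3, "y": 2.55, "z": 0, "rx": 0, "ry": 0, "rz": 0, "claw": -1},
    {"x": -2.3, "y": 2.55, "z": 0, "rx": 0, "ry": 0, "rz": 0, "claw": -1},
    {"x": -2.3, "y": 2.55, "z": 0, "rx": 0, "ry": 0, "rz": 0, "claw": -1},
    {"x": -2.3, "y": 2.55, "z": 0, "rx": 0, "ry": 0, "rz": 0, "claw": -1},
    {"x": -2.3, "y": 2.55, "z": 0, "rx": 0, "ry": 0, "rz": 0, "claw": -1},
    {"x": -2.3, "y": 2.55, "z": 0, "rx": 0, "ry": 0, "rz": 0, "claw": -1},
    {"x": -2.3, "y": 2.55, "z": 0, "rx": 0, "ry": 0, "rz": 0, "claw": -1},
    {"x": -2.3, "y": 2.55, "z": 0, "rx": 0, "ry": 0, "rz": 0, "claw": -1},
    {"x": -2.3, "y": 2.55, "z": 0, "rx": 0, "ry": 0, "rz": 0, "claw": -1},
    {"x": -2.3, "y": 2.55, "z": 0, "rx": 0, "ry": 0, "rz": 0, "claw": -1},
    {"x": -2.3, "y": 2.55, "z": 0, "rx": 0, "ry": 0, "rz": 0, "claw": -1},
    {"x": -2.3, "y": 2.55, "z": 0, "rx": 0, "ry": 0, "rz": 0, "claw": -1},
    {"x": -2.3, "y": 2.55, "z": 0, "rx": 0, "ry": 0, "rz": 0, "claw": -1},
    {"x": -1.0, "y": 1.1, "z": 0, "rx": 0, "ry": 0, "rz": 0, "claw": -1},
    {"x": 0, "y": 0, "z": 0, "rx": 0, "ry": 0, "rz": 0, "claw": -1},
    {"x": 0, "y": 0, "z": 0, "rx": 0, "ry": 0, "rz": 0, "claw": -1},
  ],
)

```text
time: 2.45
ee_pos: [0.5722, 0.2057, 0.2382]
orientation: [[-0.095, 0.995, -0.001], [0.995, 0.095, 0.0], [0.0, -0.001, -1.0]]
contact_force: [0.6, 0.3, -0.3]
gripper_width: 0.0882
```

```bash
python3 go.py .025 .30 .24 90
python3 - <<'E'
from rig import bot
import cv2,pickle
pickle.dump(bot.camera_params("wrist"),open("w1.pkl","wb"))
i=cv2.cvtColor(bot.capture("wrist"),cv2.COLOR_RGB2BGR)
cv2.imwrite("pics/w1.png",i);cv2.imwrite("pics/w1b.png",cv2.resize(i,(800,600),interpolation=cv2.INTER_CUBIC))
E
```

```text
bed now [0.0252 0.3005 0.2382] yaw rel 89.92675319150942 target w [0.5721 0.2052 0.24  ]
tool shift cm (current axes) [-0.05 -0.02 -0.18] after turn [-0.05 -0.02 -0.18] rotvec deg [-0.06 -0.01 -0.07]
t 2.45 F [ 0.6   0.3  -0.35] w 0.08816475925686948 q [0.15 0.5  1.23 0.   1.42 0.06]
```

View pics/w1b.png

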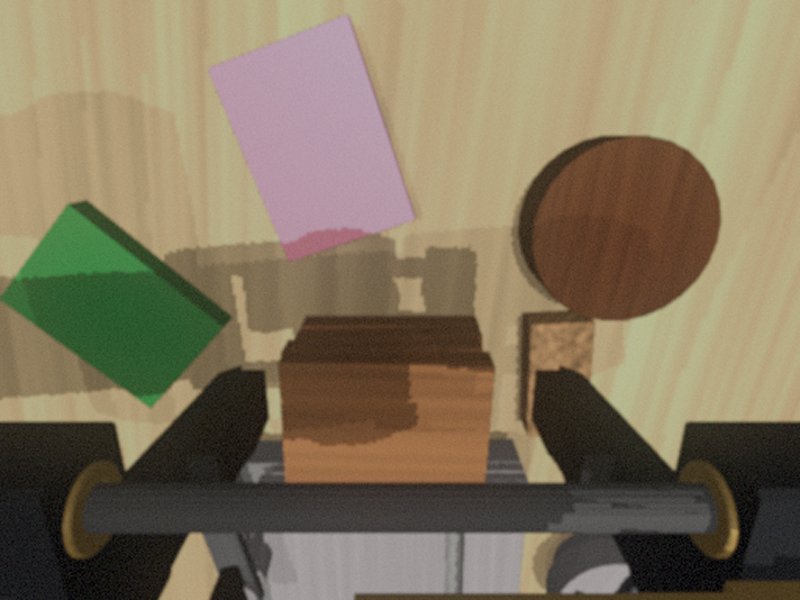

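```bash
python3 - <<'E'
from h import *; from go import w2bed; import pickle
P=pickle.load(open("w1.pkl","rb"))
for uv in [(283,362),(494,365)]:
    p=ray(P,((uv[0]+.5)*.64-.5,(uv[1]+.5)*.64-.5),.096);print(p,w2bed(p))
E
python3 - <<'E'
import cv2
i=cv2.imread("pics/w1.png")[190:270,160:340]
cv2.imwrite("pics/w1c.png",cv2.resize(i,None,fx=4.4,fy=4.4,interpolation=cv2.INTER_CUBIC))
i=cv2.imread("pics/scene0.png")[150:225,235:320]
cv2.imwrite("pics/s0w.png",cv2.resize(i,None,fx=8,fy=8,interpolation=cv2.INTER_CUBIC))
i=cv2.imread("pics/side0.png")[170:245,195:265]
cv2.imwrite("pics/d0w.png",cv2.resize(i,None,fx=8,fy=8,interpolation=cv2.INTER_CUBIC))
E
```

```text
[0.50242006 0.14031021 0.096     ] [-0.05060477  0.24211243  0.096     ]
[0.63686106 0.15118382 0.096     ] [0.08425841 0.23998202 0.096     ]
```

View pics/w1c.png

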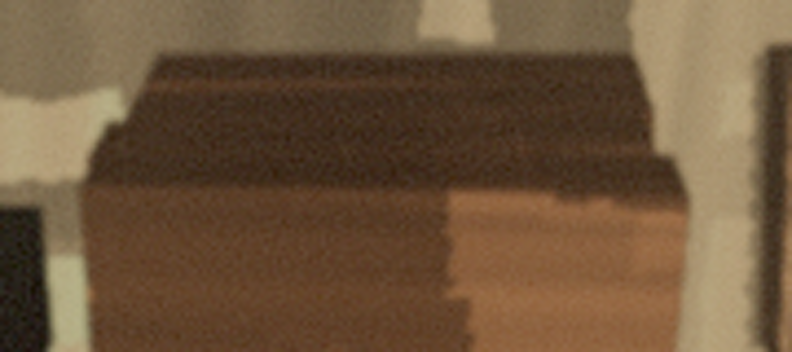

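View pics/s0w.png

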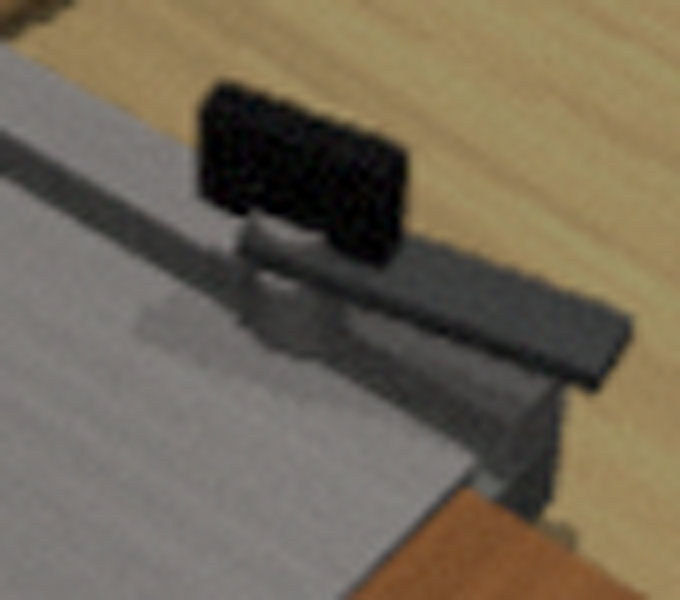

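View pics/d0w.png

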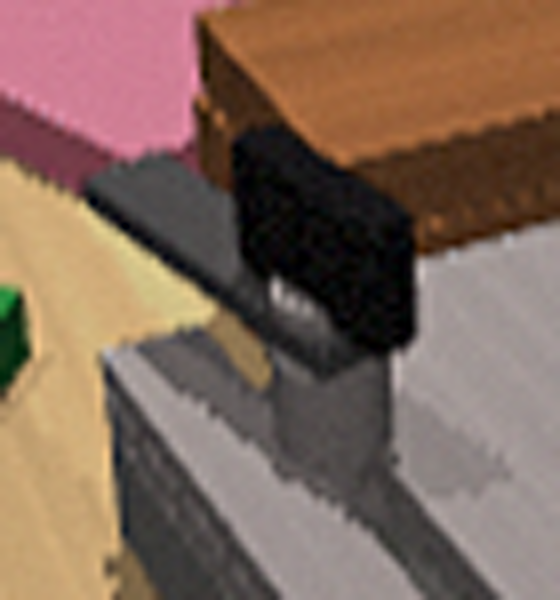

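Run:
```python
from h import *; from go import w2bed,B; from rig import bot
S=bot.camera_params("scene");D=bot.camera_params("side")
s=lambda u,v:(235+(u+.5)/8-.5,150+(v+.5)/8-.5)
d=lambda u,v:(195+(u+.5)/8-.5,170+(v+.5)/8-.5)
so=[(S,s(635,320),(-.012,.09,.108)),(S,s(597,375),(.012,.09,.108)),(S,s(200,105),(.007,-.028,.144)),(S,s(222,82),(-.007,-.028,.144)),(S,s(408,150),(-.007,.028,.144)),(S,s(385,262),(.007,.028,.108)),(S,s(204,195),(.007,-.028,.108))]
do=[(D,d(85,185),(-.012,.09,.108)),(D,d(160,150),(.012,.09,.108)),(D,d(240,135),(-.007,.028,.144)),(D,d(275,125),(.007,.028,.144)),(D,d(413,215),(.007,-.028,.144)),(D,d(408,347),(.007,-.028,.108)),(D,d(380,352),(-.007,-.028,.108))]
for o in (so,do,so+do):
    r=fit(o,[.48,-.04,.1]);print(w2bed([*r[0][:2],0]),np.degrees(r[0][2]-B[2]),(r[0]).round(4));print(r[1].round(1).tolist())
```

```text
[-0.09289876  0.06297332  0.        ] 9.714094400703718 [ 0.4776 -0.0421  0.266 ]
[[0.3, -0.4], [-0.0, 0.4], [-0.6, -0.4], [0.1, -1.7], [1.1, -0.8], [0.1, 1.9], [-1.0, 0.8]]
[-0.09053398  0.06312366  0.        ] 10.89895972818831 [ 0.4799 -0.0417  0.2867]
[[-0.5, -1.1], [0.4, -0.5], [-1.9, 0.1], [0.1, -1.0], [0.7, -0.6], [2.0, 0.2], [-0.8, 2.3]]
[-0.09140368  0.06310108  0.        ] 10.46236678647922 [ 0.4791 -0.0418  0.2791]
[[0.1, -0.3], [-0.1, 0.5], [-1.0, 0.1], [-0.5, -1.2], [0.7, -0.5], [-0.2, 2.3], [-1.4, 1.4], [-0.6, -1.2], [0.3, -0.5], [-2.2, 0.1], [-0.3, -0.9], [0.1, -0.4], [1.5, 0.4], [-1.4, 2.4]]
```

step_arm(
  targets=[
    {"x": 0, "y": 0.2, "z": 1.0, "rx": 0, "ry": 0, "rz": 0, "claw": -1},
    {"x": 0, "y": 0, "z": 2.5, "rx": 0, "ry": 0, "rz": 0, "claw": -1},
    {"x": 0, "y": 0, "z": 2.5, "rx": 0, "ry": 0, "rz": 0, "claw": -1},
    {"x": 0, "y": 0, "z": 2.5, "rx": 0, "ry": 0, "rz": 0, "claw": -1},
    {"x": 0, "y": 0, "z": 2.5, "rx": 0, "ry": 0, "rz": 0, "claw": -1},
    {"x": 0, "y": 0, "z": 2.5, "rx": 0, "ry": 0, "rz": 0, "claw": -1},
    {"x": 0, "y": 0, "z": 1.5, "rx": 0, "ry": 0, "rz": 0, "claw": -1},
    {"x": 0, "y": 0, "z": 0.7, "rx": 0, "ry": 0, "rz": 0, "claw": -1},
    {"x": -0.8, "y": 0, "z": 0, "rx": 0, "ry": 0, "rz": 0, "claw": -1},
    {"x": -0.8, "y": 0, "z": 0, "rx": 0, "ry": 0, "rz": 0, "claw": -1},
    {"x": -0.8, "y": 0, "z": 0, "rx": 0, "ry": 0, "rz": 0, "claw": -1},
    {"x": -0.6, "y": 0, "z": 0, "rx": 0, "ry": 0, "rz": 0, "claw": -1},
    {"x": -0.5, "y": 0, "z": 0, "rx": 0, "ry": 0, "rz": 0, "claw": -1},
    {"x": 0, "y": 0, "z": 0, "rx": 0, "ry": 0, "rz": 0, "claw": -1},
    {"x": 0, "y": 0, "z": 0, "rx": 0, "ry": 0, "rz": 0, "claw": -1},
  ],
)

```text
time: 3.75
ee_pos: [0.5778, 0.171, 0.0821]
orientation: [[-0.095, 0.995, 0.001], [0.995, 0.095, 0.0], [0.0, 0.001, -1.0]]
contact_force: [0.1, -0.3, 0.2]
gripper_width: 0.088
```

```bash
python3 go.py .027 0 .08 90
python3 - <<'E'
from rig import bot
import cv2
i=cv2.cvtColor(bot.capture("side"),cv2.COLOR_RGB2BGR)
cv2.imwrite("pics/d2.png",cv2.resize(i[60:330,100:420],(800,675))[:600])
E
```

```text
bed now [0.0274 0.2654 0.0821] yaw rel 89.94460090501158 target w [ 0.603  -0.0932  0.08  ]
tool shift cm (current axes) [-2.654e+01 -1.000e-02  2.100e-01] after turn [-26.54  -0.04   0.21] rotvec deg [ 0.03 -0.   -0.06]
t 3.75 F [ 0.11 -0.32  0.21] w 0.08802247144267707 q [ 0.09  0.64  1.43  0.    1.07 -0.  ]
```

View pics/d2.png

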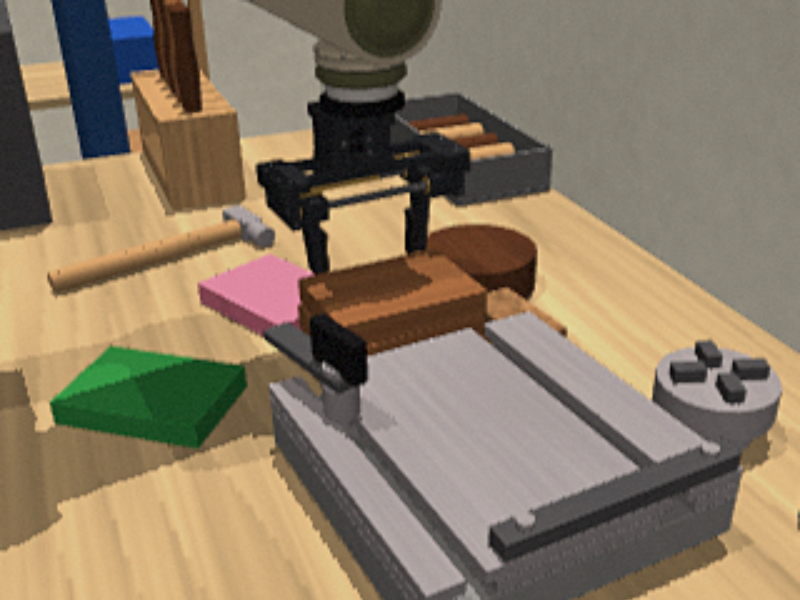

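The open fingers stand behind the top blank's +y face (near 320,265 and 415,250 in the crop), clear of the stack. The top blank is the wooden one at about (395,285). The green piece (150,395) and the pink piece (260,290) are not the blank meant. Next I push.

step_arm(
  targets=[
    {"x": -0.3, "y": 0, "z": 0.2, "rx": 0, "ry": 0, "rz": 0, "claw": -1},
    {"x": -0.4, "y": 0, "z": 0, "rx": 0, "ry": 0, "rz": 0, "claw": -1},
    {"x": -0.4, "y": 0, "z": 0, "rx": 0, "ry": 0, "rz": 0, "claw": -1},
    {"x": -0.4, "y": 0, "z": 0, "rx": 0, "ry": 0, "rz": 0, "claw": -1},
    {"x": -0.4, "y": 0, "z": 0, "rx": 0, "ry": 0, "rz": 0, "claw": -1},
    {"x": -0.5, "y": 0, "z": 0, "rx": 0, "ry": 0, "rz": 0, "claw": -1},
    {"x": -0.5, "y": 0, "z": 0, "rx": 0, "ry": 0, "rz": 0, "claw": -1},
    {"x": -0.5, "y": 0, "z": 0, "rx": 0, "ry": 0, "rz": 0, "claw": -1},
    {"x": -0.5, "y": 0, "z": 0, "rx": 0, "ry": 0, "rz": 0, "claw": -1},
    {"x": -0.5, "y": 0, "z": 0, "rx": 0, "ry": 0, "rz": 0, "claw": -1},
    {"x": -0.5, "y": 0, "z": 0, "rx": 0, "ry": 0, "rz": 0, "claw": -1},
    {"x": -0.5, "y": 0, "z": 0, "rx": 0, "ry": 0, "rz": 0, "claw": -1},
  ],
)

```text
time: 4.8
ee_pos: [0.5829, 0.117, 0.0798]
orientation: [[-0.096, 0.995, 0.0], [0.995, 0.096, 0.0], [0.0, 0.0, -1.0]]
contact_force: [0.0, 1.5, -0.5]
gripper_width: 0.0881
```

```bash
cat > snap.py <<'E'
import sys,cv2
from rig import bot
n,f=sys.argv[1:3]
i=cv2.cvtColor(bot.capture(n),cv2.COLOR_RGB2BGR)
cv2.imwrite(f"pics/{f}_raw.png",i)
if len(sys.argv)>3:
    a,b,c,d,k=map(float,sys.argv[3:]);i=i[int(b):int(d),int(a):int(c)]
    i=cv2.resize(i,None,fx=k,fy=k,interpolation=cv2.INTER_CUBIC)
cv2.imwrite(f"pics/{f}.png",i)
E
python3 go.py .027 0 .08 90; python3 snap.py scene s3 125 120 345 320 3
```

```text
bed now [0.0272 0.2112 0.0798] yaw rel 89.98016486055728 target w [ 0.603  -0.0932  0.08  ]
tool shift cm (current axes) [-2.112e+01 -2.000e-02 -2.000e-02] after turn [-2.112e+01 -2.000e-02 -2.000e-02] rotvec deg [ 0.   -0.   -0.02]
t 4.8 F [ 0.02  1.51 -0.48] w 0.08809048857062719 q [ 0.    0.62  1.46  0.    1.06 -0.09]
```

View pics/s3.png

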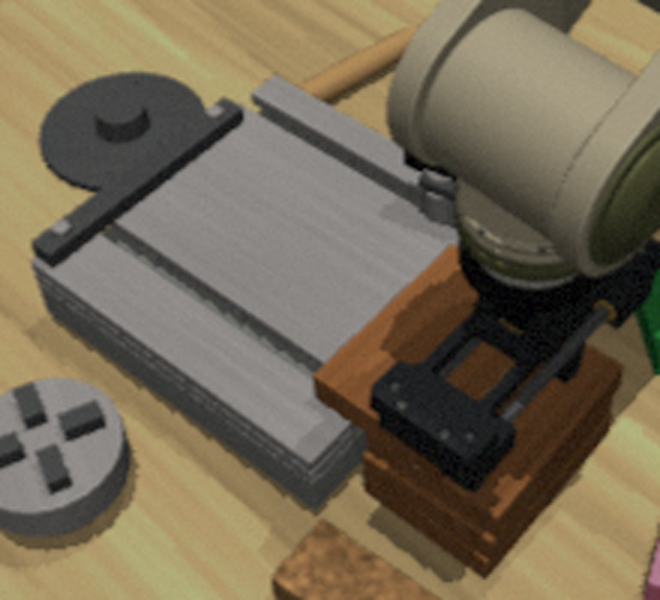

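step_arm(
  targets=[
    {"x": -0.6, "y": 0, "z": 0, "rx": 0, "ry": 0, "rz": 0, "claw": -1},
    {"x": -0.6, "y": 0, "z": 0, "rx": 0, "ry": 0, "rz": 0, "claw": -1},
    {"x": -0.6, "y": 0, "z": 0, "rx": 0, "ry": 0, "rz": 0, "claw": -1},
    {"x": -0.6, "y": 0, "z": 0, "rx": 0, "ry": 0, "rz": 0, "claw": -1},
    {"x": -0.6, "y": 0, "z": 0, "rx": 0, "ry": 0, "rz": 0, "claw": -1},
    {"x": -0.6, "y": 0, "z": 0, "rx": 0, "ry": 0, "rz": 0, "claw": -1},
    {"x": -0.6, "y": 0, "z": 0, "rx": 0, "ry": 0, "rz": 0, "claw": -1},
    {"x": -0.6, "y": 0, "z": 0, "rx": 0, "ry": 0, "rz": 0, "claw": -1},
    {"x": -0.6, "y": 0, "z": 0, "rx": 0, "ry": 0, "rz": 0, "claw": -1},
    {"x": -0.6, "y": 0, "z": 0, "rx": 0, "ry": 0, "rz": 0, "claw": -1},
    {"x": -0.6, "y": 0, "z": 0, "rx": 0, "ry": 0, "rz": 0, "claw": -1},
    {"x": -0.6, "y": 0, "z": 0, "rx": 0, "ry": 0, "rz": 0, "claw": -1},
    {"x": -0.6, "y": 0, "z": 0, "rx": 0, "ry": 0, "rz": 0, "claw": -1},
    {"x": -0.6, "y": 0, "z": 0, "rx": 0, "ry": 0, "rz": 0, "claw": -1},
    {"x": -0.6, "y": 0, "z": 0, "rx": 0, "ry": 0, "rz": 0, "claw": -1},
    {"x": -0.6, "y": 0, "z": 0, "rx": 0, "ry": 0, "rz": 0, "claw": -1},
  ],
)

```text
time: 6.18
ee_pos: [0.5921, 0.0214, 0.0797]
orientation: [[-0.096, 0.995, -0.0], [0.995, 0.096, -0.0], [-0.0, -0.0, -1.0]]
contact_force: [-0.1, 1.0, -1.3]
gripper_width: 0.0879
```

```bash
python3 go.py .027 0 .08 90; python3 snap.py side d4 165 130 400 320 3.3
```

```text
bed now [0.0272 0.1151 0.0797] yaw rel 89.97999556934576 target w [ 0.603  -0.0932  0.08  ]
tool shift cm (current axes) [-1.151e+01 -1.000e-02 -3.000e-02] after turn [-11.51  -0.02  -0.03] rotvec deg [-0.    0.   -0.02]
t 6.1833 F [-0.06  1.04 -1.34] w 0.08789809459799053 q [-0.16  0.62  1.47 -0.    1.05 -0.26]
```

View pics/d4.png

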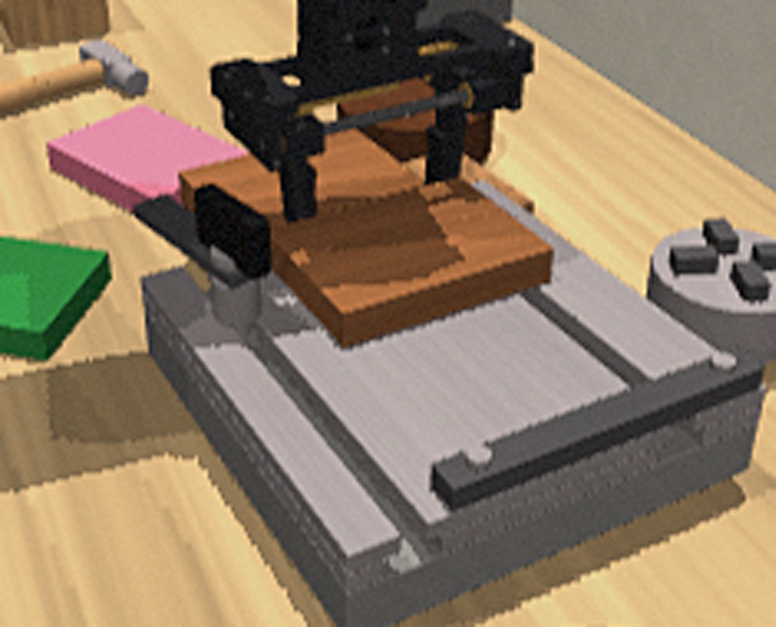

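step_arm(
  targets=[
    {"x": -0.6, "y": 0, "z": 0, "rx": 0, "ry": 0, "rz": 0, "claw": -1},
    {"x": -0.6, "y": 0, "z": 0, "rx": 0, "ry": 0, "rz": 0, "claw": -1},
    {"x": -0.6, "y": 0, "z": 0, "rx": 0, "ry": 0, "rz": 0, "claw": -1},
    {"x": -0.6, "y": 0, "z": 0, "rx": 0, "ry": 0, "rz": 0, "claw": -1},
    {"x": -0.6, "y": 0, "z": 0, "rx": 0, "ry": 0, "rz": 0, "claw": -1},
    {"x": -0.6, "y": 0, "z": 0, "rx": 0, "ry": 0, "rz": 0, "claw": -1},
    {"x": -0.6, "y": 0, "z": 0, "rx": 0, "ry": 0, "rz": 0, "claw": -1},
    {"x": -0.6, "y": 0, "z": 0, "rx": 0, "ry": 0, "rz": 0, "claw": -1},
    {"x": -0.6, "y": 0, "z": 0, "rx": 0, "ry": 0, "rz": 0, "claw": -1},
    {"x": -0.6, "y": 0, "z": 0, "rx": 0, "ry": 0, "rz": 0, "claw": -1},
    {"x": -0.6, "y": 0, "z": 0, "rx": 0, "ry": 0, "rz": 0, "claw": -1},
    {"x": -0.6, "y": 0, "z": 0, "rx": 0, "ry": 0, "rz": 0, "claw": -1},
    {"x": -0.6, "y": 0, "z": 0, "rx": 0, "ry": 0, "rz": 0, "claw": -1},
    {"x": -0.6, "y": 0, "z": 0, "rx": 0, "ry": 0, "rz": 0, "claw": -1},
    {"x": -0.5, "y": 0, "z": 0, "rx": 0, "ry": 0, "rz": 0, "claw": -1},
    {"x": -0.4, "y": 0, "z": 0, "rx": 0, "ry": 0, "rz": 0, "claw": -1},
    {"x": 0, "y": 0, "z": 0, "rx": 0, "ry": 0, "rz": 0, "claw": -1},
  ],
)

```text
time: 7.65
ee_pos: [0.6011, -0.0715, 0.0797]
orientation: [[-0.095, 0.995, 0.0], [0.995, 0.095, -0.0], [-0.001, 0.0, -1.0]]
contact_force: [0.6, -0.0, 0.0]
gripper_width: 0.0882
```

```bash
python3 go.py .027 0 .08 90; python3 snap.py side d5 165 130 400 320 3.3
```

```text
bed now [0.0272 0.0217 0.0797] yaw rel 89.94696916144504 target w [ 0.603  -0.0932  0.08  ]
tool shift cm (current axes) [-2.17 -0.01 -0.03] after turn [-2.17 -0.02 -0.03] rotvec deg [ 0.    0.03 -0.05]
t 7.65 F [ 0.61 -0.01  0.02] w 0.08818131217948885 q [-0.31  0.64  1.43 -0.    1.07 -0.41]
```

View pics/d5.png

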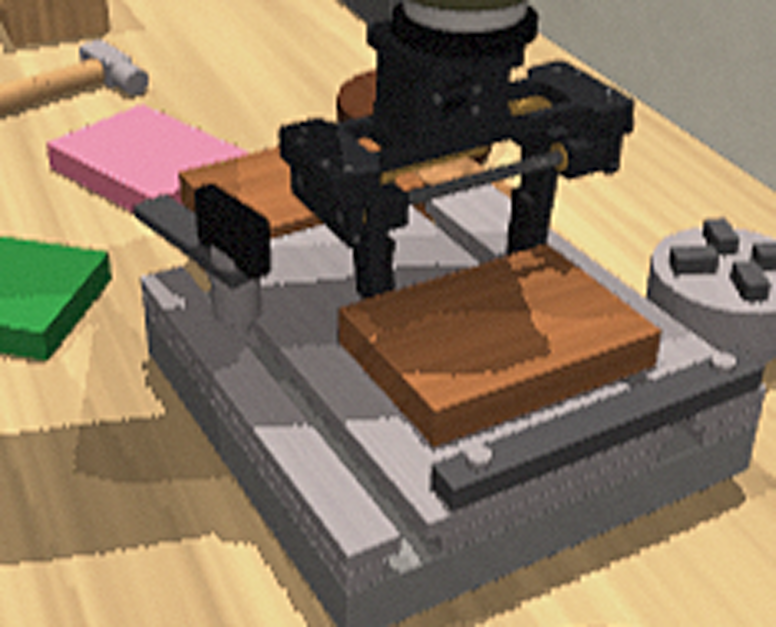

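The blank lies on the table, square to the fence, with roughly 20 mm to go. I'll continue slowly and watch the force.

step_arm(
  targets=[
    {"x": -0.3, "y": 0, "z": 0, "rx": 0, "ry": 0, "rz": 0, "claw": -1},
    {"x": -0.3, "y": 0, "z": 0, "rx": 0, "ry": 0, "rz": 0, "claw": -1},
    {"x": -0.3, "y": 0, "z": 0, "rx": 0, "ry": 0, "rz": 0, "claw": -1},
    {"x": -0.3, "y": 0, "z": 0, "rx": 0, "ry": 0, "rz": 0, "claw": -1},
    {"x": -0.2, "y": 0, "z": 0, "rx": 0, "ry": 0, "rz": 0, "claw": -1},
    {"x": -0.1, "y": 0, "z": 0, "rx": 0, "ry": 0, "rz": 0, "claw": -1},
    {"x": -0.1, "y": 0, "z": 0, "rx": 0, "ry": 0, "rz": 0, "claw": -1},
    {"x": -0.1, "y": 0, "z": 0, "rx": 0, "ry": 0, "rz": 0, "claw": -1},
  ],
)

```text
time: 8.37
ee_pos: [0.6026, -0.0875, 0.0797]
orientation: [[-0.096, 0.995, -0.0], [0.995, 0.096, 0.0], [0.0, -0.0, -1.0]]
contact_force: [-0.7, 1.7, 0.0]
gripper_width: 0.0882
```

step_arm(
  targets=[
    {"x": -0.1, "y": 0, "z": 0, "rx": 0, "ry": 0, "rz": 0, "claw": -1},
    {"x": -0.1, "y": 0, "z": 0, "rx": 0, "ry": 0, "rz": 0, "claw": -1},
  ],
)

```text
time: 8.53
ee_pos: [0.6028, -0.0896, 0.0797]
orientation: [[-0.096, 0.995, -0.0], [0.995, 0.096, -0.0], [-0.0, -0.0, -1.0]]
contact_force: [-0.2, 1.9, -0.2]
gripper_width: 0.0879
```

step_arm(
  targets=[
    {"x": -0.1, "y": 0, "z": 0, "rx": 0, "ry": 0, "rz": 0, "claw": -1},
    {"x": -0.1, "y": 0, "z": 0, "rx": 0, "ry": 0, "rz": 0, "claw": -1},
  ],
)

```text
time: 8.7
ee_pos: [0.603, -0.0916, 0.0797]
orientation: [[-0.096, 0.995, -0.0], [0.995, 0.096, -0.0], [-0.0, -0.0, -1.0]]
contact_force: [0.3, 0.7, -0.7]
gripper_width: 0.088
```

step_arm(
  targets=[
    {"x": -0.1, "y": 0, "z": 0, "rx": 0, "ry": 0, "rz": 0, "claw": -1},
    {"x": -0.1, "y": 0, "z": 0, "rx": 0, "ry": 0, "rz": 0, "claw": -1},
  ],
)

```text
time: 8.87
ee_pos: [0.603, -0.0929, 0.0797]
orientation: [[-0.096, 0.995, -0.001], [0.995, 0.096, 0.001], [0.001, -0.0, -1.0]]
contact_force: [-2.6, 8.3, 1.3]
gripper_width: 0.0883
```

```bash
python3 snap.py side d6 230 190 400 300 4.7
```

View pics/d6.png

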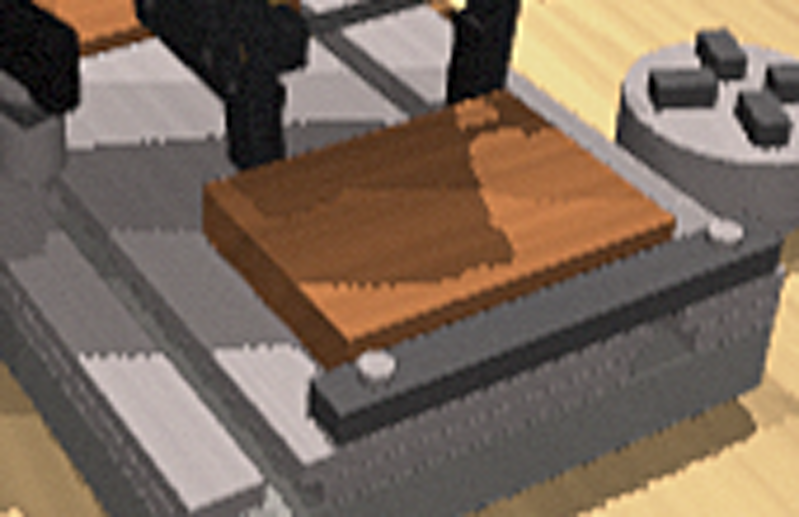

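step_arm(
  targets=[
    {"x": -0.08, "y": 0, "z": 0, "rx": 0, "ry": 0, "rz": 0, "claw": -1},
    {"x": 0, "y": 0, "z": 0, "rx": 0, "ry": 0, "rz": 0, "claw": -1},
  ],
)

```text
time: 9.08
ee_pos: [0.603, -0.093, 0.0797]
orientation: [[-0.097, 0.995, -0.001], [0.995, 0.097, 0.002], [0.002, -0.001, -1.0]]
contact_force: [-1.8, 7.8, 1.2]
gripper_width: 0.0879
```

```bash
python3 -c "
from rig import bot;s=bot.sense();print(s['contact_force'],s['ft_torque'],s['ee_pos'])"; python3 go.py .027 0.06 .24 90
```

```text
[-1.82907861  7.79433425  1.19358305] [1.19320191 0.20986645 0.23961655] [ 0.6029752  -0.0929706   0.07969863]
bed now [0.027  0.0002 0.0797] yaw rel 90.0282434020711 target w [ 0.5972 -0.0335  0.24  ]
tool shift cm (current axes) [ 6.010e+00 -1.000e-02 -1.602e+01] after turn [  5.98  -0.   -16.03] rotvec deg [-0.05 -0.13  0.03]
t 9.0833 F [-1.83  7.79  1.19] w 0.08787296103015607 q [-0.35  0.65  1.41  0.    1.08 -0.44]
```

step_arm(
  targets=[
    {"x": 0.3, "y": 0, "z": 0, "rx": 0, "ry": 0, "rz": 0, "claw": -1},
    {"x": 1.0, "y": 0, "z": 0, "rx": 0, "ry": 0, "rz": 0, "claw": -1},
    {"x": 1.5, "y": 0, "z": 0, "rx": 0, "ry": 0, "rz": 0, "claw": -1},
    {"x": 1.5, "y": 0, "z": -0.5, "rx": 0, "ry": 0, "rz": 0, "claw": -1},
    {"x": 2, "y": 0, "z": -2, "rx": 0, "ry": 0, "rz": 0, "claw": -1},
    {"x": 2, "y": 0, "z": -2.5, "rx": 0, "ry": 0, "rz": 0, "claw": -1},
    {"x": 2, "y": 0, "z": -2.5, "rx": 0, "ry": 0, "rz": 0, "claw": -1},
    {"x": 2, "y": 0, "z": -2.5, "rx": 0, "ry": 0, "rz": 0, "claw": -1},
    {"x": 2, "y": -1, "z": -2.5, "rx": 0, "ry": 0, "rz": 0, "claw": -1},
    {"x": 2, "y": -1, "z": -2, "rx": 0, "ry": 0, "rz": 0, "claw": -1},
    {"x": 1, "y": 0, "z": -1, "rx": 0, "ry": 0, "rz": 0, "claw": -1},
    {"x": 0, "y": 0, "z": 0, "rx": 0, "ry": 0, "rz": 0, "claw": -1},
  ],
)

```text
time: 10.08
ee_pos: [0.567, 0.0784, 0.2373]
orientation: [[-0.099, 0.995, 0.005], [0.995, 0.099, -0.0], [-0.001, 0.005, -1.0]]
contact_force: [0.5, 0.1, 0.4]
gripper_width: 0.0883
```

```bash
python3 go.py -.091 0.063 .14 100; python3 snap.py side d7 165 130 400 320 3.3;  python3 snap.py scene s7 125 120 345 320 3; python3 snap.py wrist w7
```

```text
bed now [0.0077 0.1743 0.2373] yaw rel 90.15188501382586 target w [ 0.4795 -0.0419  0.14  ]
tool shift cm (current axes) [-11.1   -9.94   9.69] after turn [ -9.25 -11.65   9.73] rotvec deg [ 0.26  0.05 -9.85]
t 10.0833 F [0.47 0.1  0.38] w 0.08830037395324233 q [-0.07  0.42  1.36  0.    1.37 -0.17]
```

View pics/d7.png

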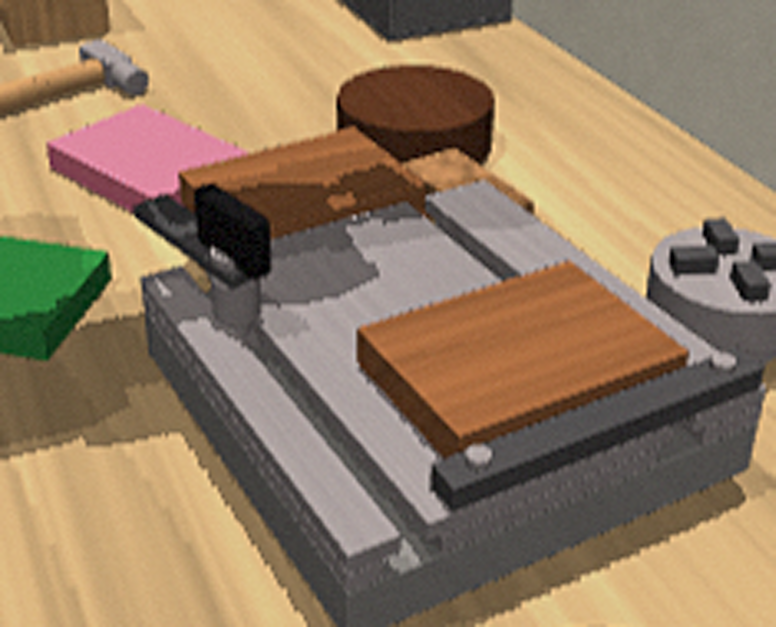

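View pics/s7.png

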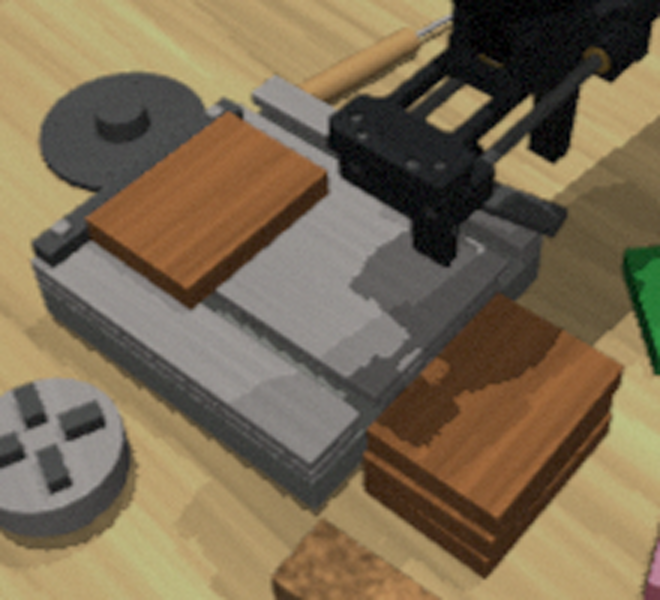

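View pics/w7.png

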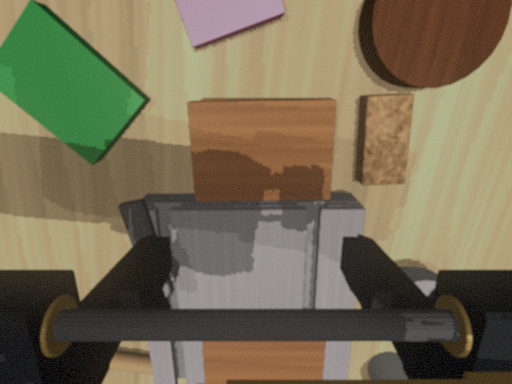

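Run:
```python
from h import *; from go import w2bed,B; from rig import bot
S=bot.camera_params("scene");D=bot.camera_params("side")
s=lambda u,v:(125+(u+.5)/3-.5,120+(v+.5)/3-.5)
d=lambda u,v:(165+(u+.5)/3.3-.5,130+(v+.5)/3.3-.5)
so=[(S,s(235,112),(-.07,-.05,.094)),(S,s(88,222),(.07,-.05,.094)),(S,s(190,291),(.07,.05,.094)),(S,s(328,178),(-.07,.05,.094))]
do=[(D,d(358,330),(-.07,.05,.094)),(D,d(460,438),(-.07,-.05,.094)),(D,d(688,353),(.07,-.05,.094)),(D,d(572,262),(.07,.05,.094))]
for o in (so,do,so+do):
    r=fit(o,[.6,-.1,.1]);print(w2bed([*r[0][:2],0]),np.degrees(r[0][2]-B[2]),abs(r[1]).max())
```

```text
[ 0.01686109 -0.05576515  0.        ] -0.7863652507967167 1.4652967480459438
[ 0.01663481 -0.06167526  0.        ] -0.009641786423237307 0.9194688331275529
[ 0.01700943 -0.05899459  0.        ] -0.27734414646876016 2.1915594243722865
```

step_arm(
  targets=[
    {"x": 0, "y": 0, "z": 0, "rx": 0.26, "ry": 0.05, "rz": -4.9, "claw": -1},
    {"x": 0, "y": 0, "z": 0, "rx": 0, "ry": 0, "rz": -4.95, "claw": -1},
    {"x": -1, "y": -1.3, "z": 0, "rx": 0, "ry": 0, "rz": 0, "claw": -1},
    {"x": -1.8, "y": -2.3, "z": 0, "rx": 0, "ry": 0, "rz": 0, "claw": -1},
    {"x": -1.8, "y": -2.3, "z": 0, "rx": 0, "ry": 0, "rz": 0, "claw": -1},
    {"x": -1.8, "y": -2.3, "z": 0, "rx": 0, "ry": 0, "rz": 0, "claw": -1},
    {"x": -1.8, "y": -2.2, "z": 0, "rx": 0, "ry": 0, "rz": 0, "claw": -1},
    {"x": -1.05, "y": -1.25, "z": 0, "rx": 0, "ry": 0, "rz": 0, "claw": -1},
    {"x": 0, "y": 0, "z": 0, "rx": 0, "ry": 0, "rz": 0, "claw": -1},
    {"x": 0, "y": 0, "z": 0, "rx": 0, "ry": 0, "rz": 0, "claw": -1},
  ],
)

```text
time: 11.07
ee_pos: [0.4788, -0.045, 0.2342]
orientation: [[-0.262, 0.965, -0.006], [0.965, 0.262, 0.001], [0.002, -0.006, -1.0]]
contact_force: [0.5, -0.1, -0.3]
gripper_width: 0.0879
```

```bash
python3 go.py -.091 0.063 .115 100.4; python3 snap.py side d8 165 130 400 320 3.3;  python3 snap.py scene s8 125 90 345 290 3
```

```text
bed now [-0.092   0.0599  0.2342] yaw rel 99.68072688831951 target w [ 0.4795 -0.0419  0.115 ]
tool shift cm (current axes) [ 0.26  0.21 11.92] after turn [ 0.28  0.15 11.92] rotvec deg [-0.32 -0.14 -0.72]
t 11.0667 F [ 0.49 -0.08 -0.35] w 0.08791915904558867 q [-0.34  0.22  1.63 -0.    1.3  -0.6 ]
```

View pics/d8.png

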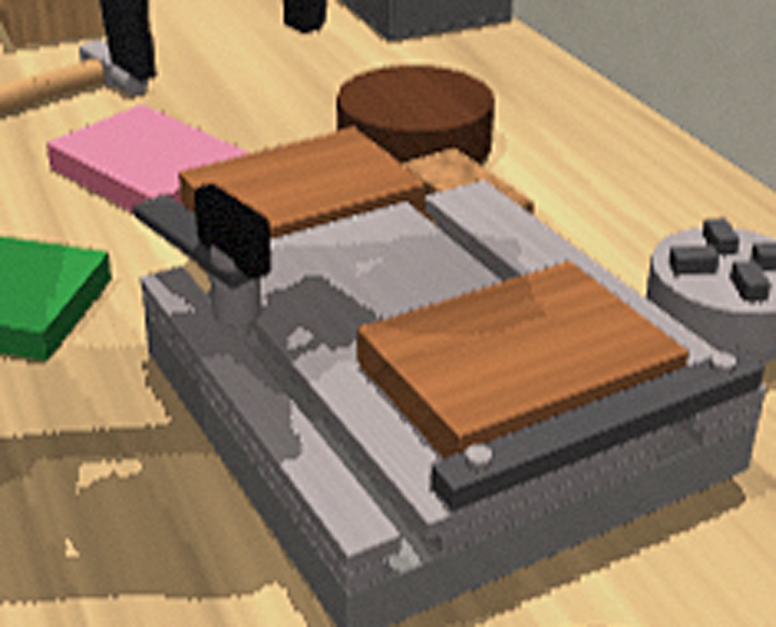

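View pics/s8.png

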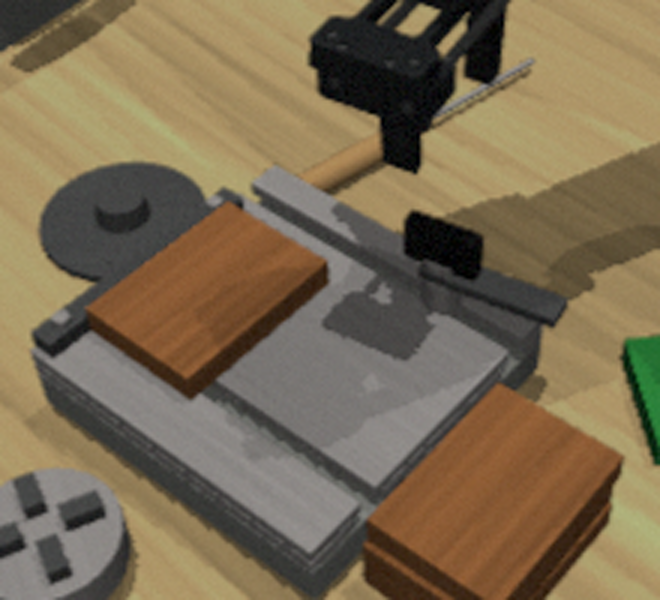

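step_arm(
  targets=[
    {"x": 0.28, "y": 0.2, "z": 0.5, "rx": -0.32, "ry": -0.14, "rz": -0.7, "claw": -1},
    {"x": 0, "y": 0, "z": 2.0, "rx": 0, "ry": 0, "rz": 0, "claw": -1},
    {"x": 0, "y": 0, "z": 2.5, "rx": 0, "ry": 0, "rz": 0, "claw": -1},
    {"x": 0, "y": 0, "z": 2.5, "rx": 0, "ry": 0, "rz": 0, "claw": -1},
    {"x": 0, "y": 0, "z": 2.0, "rx": 0, "ry": 0, "rz": 0, "claw": -1},
    {"x": 0, "y": 0, "z": 1.2, "rx": 0, "ry": 0, "rz": 0, "claw": -1},
    {"x": 0, "y": 0, "z": 0.6, "rx": 0, "ry": 0, "rz": 0, "claw": -1},
    {"x": 0, "y": 0, "z": 0.4, "rx": 0, "ry": 0, "rz": 0, "claw": -1},
    {"x": 0, "y": 0, "z": 0, "rx": 0, "ry": 0, "rz": 0, "claw": -1},
    {"x": 0, "y": 0, "z": 0, "rx": 0, "ry": 0, "rz": 0, "claw": -1},
  ],
)

```text
time: 12.0
ee_pos: [0.4806, -0.0407, 0.1185]
orientation: [[-0.277, 0.961, 0.002], [0.961, 0.277, -0.001], [-0.001, 0.002, -1.0]]
contact_force: [-0.7, 0.6, -0.1]
gripper_width: 0.0881
```

```bash
python3 go.py -.0905 0.063 .115 100.4; python3 snap.py side d9 165 130 400 320 3.3;  python3 snap.py scene s9 200 110 345 240 4.5
```

```text
bed now [-0.0898  0.064   0.1185] yaw rel 100.56287419367837 target w [ 0.48   -0.0418  0.115 ]
tool shift cm (current axes) [-0.09 -0.09  0.35] after turn [-0.09 -0.09  0.35] rotvec deg [0.11 0.08 0.16]
t 12.0 F [-0.75  0.55 -0.06] w 0.08805900498698711 q [-0.33  0.36  1.78 -0.    1.   -0.61]
```

View pics/d9.png

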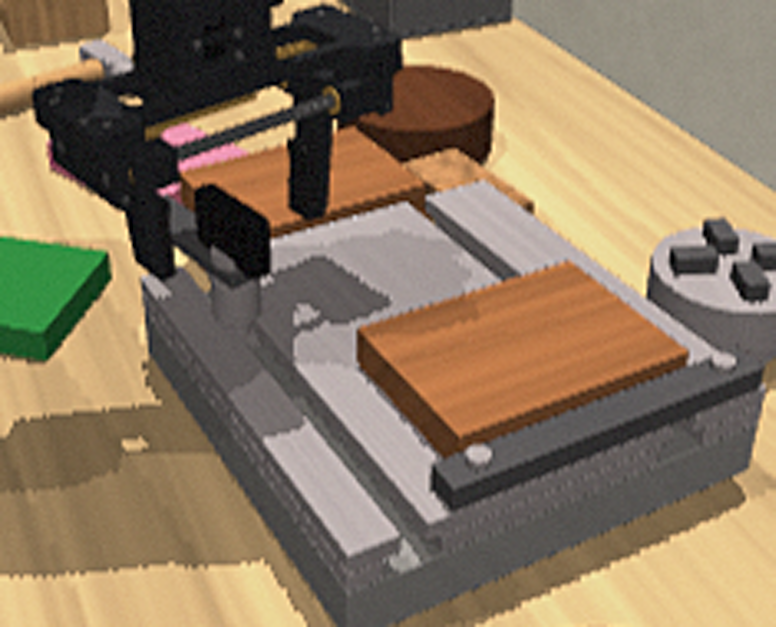

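View pics/s9.png

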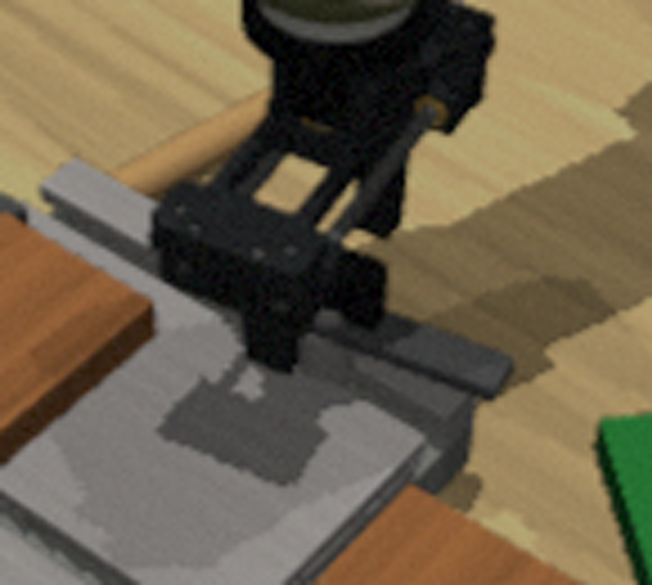

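The jaws straddle the wing: in the side crop the tips are at (155,270) and (310,210), and the wing is at (233,230). Now I close them.

step_arm(
  targets=[
    {"x": -0.05, "y": -0.05, "z": 0.25, "rx": 0, "ry": 0, "rz": 0, "claw": -1},
    {"x": 0, "y": 0, "z": 0, "rx": 0, "ry": 0, "rz": 0, "claw": 1},
    {"x": 0, "y": 0, "z": 0, "rx": 0, "ry": 0, "rz": 0, "claw": 1},
    {"x": 0, "y": 0, "z": 0, "rx": 0, "ry": 0, "rz": 0, "claw": 1},
    {"x": 0, "y": 0, "z": 0, "rx": 0, "ry": 0, "rz": 0, "claw": 1},
    {"x": 0, "y": 0, "z": 0, "rx": 0, "ry": 0, "rz": 0, "claw": 1},
    {"x": 0, "y": 0, "z": 0, "rx": 0, "ry": 0, "rz": 0, "claw": 1},
    {"x": 0, "y": 0, "z": 0, "rx": 0, "ry": 0, "rz": 0, "claw": 1},
    {"x": 0, "y": 0, "z": 0, "rx": 0, "ry": 0, "rz": 0, "claw": 1},
    {"x": 0, "y": 0, "z": 0, "rx": 0, "ry": 0, "rz": 0, "claw": 1},
    {"x": 0, "y": 0, "z": 0, "rx": 0, "ry": 0, "rz": 0, "claw": 1},
    {"x": 0, "y": 0, "z": 0, "rx": 0, "ry": 0, "rz": 0, "claw": 1},
  ],
)

```text
time: 13.1
ee_pos: [0.4799, -0.0415, 0.1156]
orientation: [[-0.277, 0.961, 0.001], [0.961, 0.277, -0.001], [-0.001, 0.001, -1.0]]
contact_force: [-0.0, 0.0, -0.0]
gripper_width: 0.0173
```

```bash
python3 go.py -.0905 -0.060 .116 100.4;python3 snap.py side d10 165 130 400 320 3.3
```

```text
bed now [-0.0906  0.0633  0.1156] yaw rel 100.53529243732649 target w [ 0.4918 -0.1642  0.116 ]
tool shift cm (current axes) [-12.13  -2.25  -0.03] after turn [-12.13  -2.22  -0.04] rotvec deg [0.07 0.06 0.14]
t 13.1 F [-0.    0.05 -0.02] w 0.01733371459450705 q [-0.33  0.36  1.79 -0.    1.   -0.61]
```

View pics/d10.png

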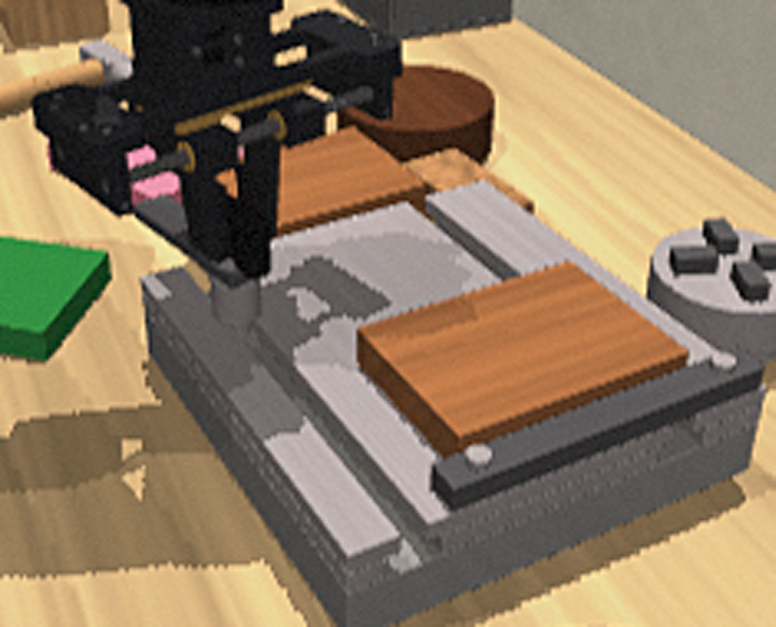

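step_arm(
  targets=[
    {"x": 0, "y": 0, "z": 0, "rx": 0, "ry": 0, "rz": 0, "claw": 1},
    {"x": 0, "y": 0, "z": 0, "rx": 0, "ry": 0, "rz": 0, "claw": 1},
    {"x": 0, "y": 0, "z": 0, "rx": 0, "ry": 0, "rz": 0, "claw": 1},
  ],
)

```text
time: 13.4
ee_pos: [0.4792, -0.0416, 0.1156]
orientation: [[-0.277, 0.961, -0.001], [0.961, 0.277, -0.001], [-0.001, -0.001, -1.0]]
contact_force: [-4.5, -1.2, 2.8]
gripper_width: 0.0136
```

```bash
python3 go.py -.0905 -0.060 .1155 100.4
```

```text
bed now [-0.0913  0.0633  0.1156] yaw rel 100.54917564748479 target w [ 0.4918 -0.1642  0.1155]
tool shift cm (current axes) [-12.13  -2.18   0.02] after turn [-1.214e+01 -2.150e+00  1.000e-02] rotvec deg [-0.04  0.04  0.15]
t 13.4 F [-4.55 -1.18  2.77] w 0.013632690318659373 q [-0.33  0.36  1.79 -0.    1.   -0.61]
```

step_arm(
  targets=[
    {"x": -0.4, "y": -0.074, "z": 0, "rx": 0, "ry": 0, "rz": 0, "claw": 1},
    {"x": -0.65, "y": -0.121, "z": 0, "rx": 0, "ry": 0, "rz": 0, "claw": 1},
    {"x": -0.65, "y": -0.121, "z": 0, "rx": 0, "ry": 0, "rz": 0, "claw": 1},
    {"x": -0.65, "y": -0.121, "z": 0, "rx": 0, "ry": 0, "rz": 0, "claw": 1},
    {"x": -0.65, "y": -0.121, "z": 0, "rx": 0, "ry": 0, "rz": 0, "claw": 1},
    {"x": -0.65, "y": -0.121, "z": 0, "rx": 0, "ry": 0, "rz": 0, "claw": 1},
    {"x": -0.65, "y": -0.121, "z": 0, "rx": 0, "ry": 0, "rz": 0, "claw": 1},
    {"x": -0.65, "y": -0.121, "z": 0, "rx": 0, "ry": 0, "rz": 0, "claw": 1},
    {"x": -0.65, "y": -0.121, "z": 0, "rx": 0, "ry": 0, "rz": 0, "claw": 1},
    {"x": -0.65, "y": -0.121, "z": 0, "rx": 0, "ry": 0, "rz": 0, "claw": 1},
  ],
)

```text
time: 14.23
ee_pos: [0.4858, -0.1053, 0.1156]
orientation: [[-0.277, 0.961, 0.001], [0.961, 0.277, -0.0], [-0.001, 0.001, -1.0]]
contact_force: [-4.3, 2.8, 3.2]
gripper_width: 0.0136
```

```bash
python3 go.py -.0905 -0.060 .1155 100.4;python3 snap.py side d11 165 130 400 320 3.3
```

```text
bed now [-0.0908 -0.0008  0.1156] yaw rel 100.53673680845 target w [ 0.4918 -0.1642  0.1155]
tool shift cm (current axes) [-5.83 -1.06  0.01] after turn [-5.83 -1.04  0.01] rotvec deg [0.04 0.03 0.14]
t 14.2333 F [-4.31  2.78  3.21] w 0.013560607789494082 q [-0.45  0.39  1.74  0.    1.01 -0.73]
```

View pics/d11.png

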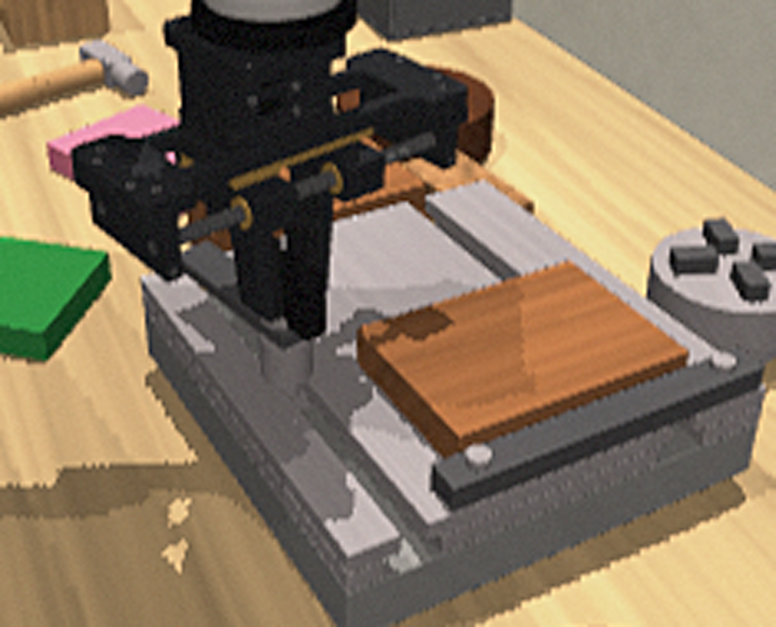

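Sliding cleanly. I'll finish the remaining ~59 mm.

step_arm(
  targets=[
    {"x": -0.65, "y": -0.121, "z": 0, "rx": 0, "ry": 0, "rz": 0, "claw": 1},
    {"x": -0.65, "y": -0.121, "z": 0, "rx": 0, "ry": 0, "rz": 0, "claw": 1},
    {"x": -0.65, "y": -0.121, "z": 0, "rx": 0, "ry": 0, "rz": 0, "claw": 1},
    {"x": -0.65, "y": -0.121, "z": 0, "rx": 0, "ry": 0, "rz": 0, "claw": 1},
    {"x": -0.65, "y": -0.121, "z": 0, "rx": 0, "ry": 0, "rz": 0, "claw": 1},
    {"x": -0.65, "y": -0.121, "z": 0, "rx": 0, "ry": 0, "rz": 0, "claw": 1},
    {"x": -0.65, "y": -0.121, "z": 0, "rx": 0, "ry": 0, "rz": 0, "claw": 1},
    {"x": -0.65, "y": -0.121, "z": 0, "rx": 0, "ry": 0, "rz": 0, "claw": 1},
    {"x": -0.5, "y": -0.093, "z": 0, "rx": 0, "ry": 0, "rz": 0, "claw": 1},
    {"x": 0, "y": 0, "z": 0, "rx": 0, "ry": 0, "rz": 0, "claw": 1},
    {"x": 0, "y": 0, "z": 0, "rx": 0, "ry": 0, "rz": 0, "claw": 1},
  ],
)

```text
time: 15.2
ee_pos: [0.4918, -0.1632, 0.1156]
orientation: [[-0.276, 0.961, 0.002], [0.961, 0.276, -0.002], [-0.002, 0.002, -1.0]]
contact_force: [-1.3, -2.5, -2.5]
gripper_width: 0.0135
```

```bash
python3 go.py -.0905 -0.060 .1155 0;python3 snap.py scene s12 125 90 345 290 3
```

```text
bed now [-0.0904 -0.059   0.1156] yaw rel 100.5115995591955 target w [ 0.4918 -0.1642  0.1155]
tool shift cm (current axes) [-0.1  -0.03  0.01] after turn [-0.01  0.1   0.01] rotvec deg [1.8000e-01 2.0000e-02 1.0051e+02]
t 15.2 F [-1.3  -2.53 -2.51] w 0.013535202000527716 q [-0.55  0.43  1.68 -0.    1.03 -0.83]
```

View pics/s12.png

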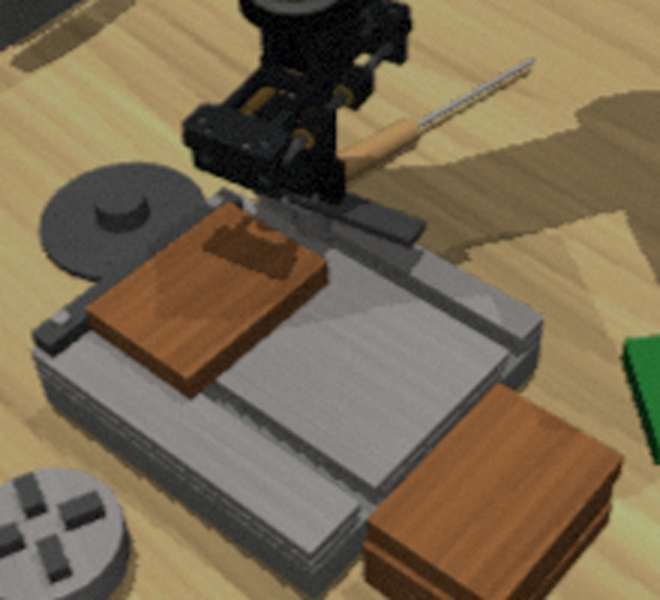

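step_arm(
  targets=[
    {"x": -0.1, "y": -0.02, "z": 0, "rx": 0, "ry": 0, "rz": 2.5, "claw": 1},
    {"x": 0, "y": 0, "z": 0, "rx": 0, "ry": 0, "rz": 5, "claw": 1},
    {"x": 0, "y": 0, "z": 0, "rx": 0, "ry": 0, "rz": 5, "claw": 1},
    {"x": 0, "y": 0, "z": 0, "rx": 0, "ry": 0, "rz": 5, "claw": 1},
    {"x": 0, "y": 0, "z": 0, "rx": 0, "ry": 0, "rz": 5, "claw": 1},
    {"x": 0, "y": 0, "z": 0, "rx": 0, "ry": 0, "rz": 5, "claw": 1},
    {"x": 0, "y": 0, "z": 0, "rx": 0, "ry": 0, "rz": 5, "claw": 1},
    {"x": 0, "y": 0, "z": 0, "rx": 0, "ry": 0, "rz": 5, "claw": 1},
    {"x": 0, "y": 0, "z": 0, "rx": 0, "ry": 0, "rz": 5, "claw": 1},
    {"x": 0, "y": 0, "z": 0, "rx": 0, "ry": 0, "rz": 5, "claw": 1},
  ],
)

```text
time: 16.08
ee_pos: [0.492, -0.1633, 0.1156]
orientation: [[0.525, 0.851, 0.002], [0.851, -0.525, -0.001], [0.0, 0.002, -1.0]]
contact_force: [0.6, -1.2, -2.6]
gripper_width: 0.014
```

```bash
python3 go.py -.0905 -0.060 .1155 0;python3 snap.py scene s13 125 90 345 290 3
```

```text
bed now [-0.0903 -0.0591  0.1156] yaw rel 52.8118330334928 target w [ 0.4918 -0.1642  0.1155]
tool shift cm (current axes) [-0.09  0.04  0.01] after turn [-0.02  0.09  0.01] rotvec deg [ 0.12 -0.08 52.81]
t 16.0833 F [ 0.59 -1.18 -2.58] w 0.01395217417823954 q [-0.55  0.43  1.68  0.    1.03  0.01]
```

View pics/s13.png

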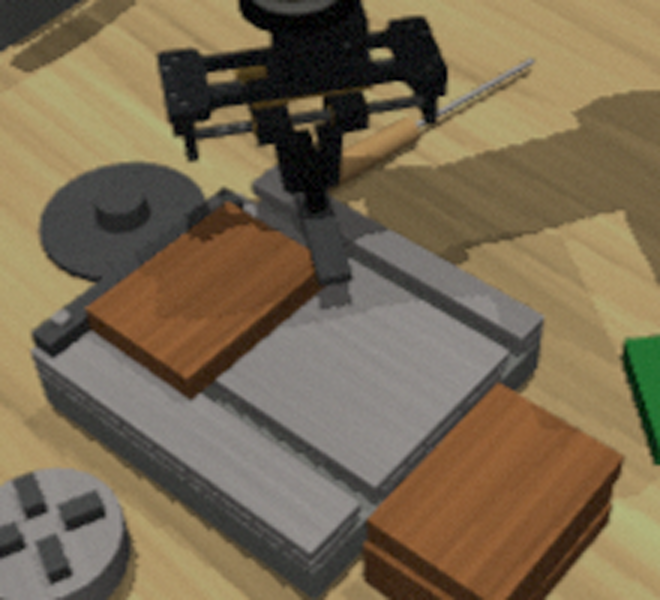

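Turning works. The finger is now about to pass over the blank. 52.8° remains.

step_arm(
  targets=[
    {"x": 0, "y": 0, "z": 0, "rx": 0, "ry": 0, "rz": 5, "claw": 1},
    {"x": 0, "y": 0, "z": 0, "rx": 0, "ry": 0, "rz": 5, "claw": 1},
    {"x": 0, "y": 0, "z": 0, "rx": 0, "ry": 0, "rz": 5, "claw": 1},
    {"x": 0, "y": 0, "z": 0, "rx": 0, "ry": 0, "rz": 5, "claw": 1},
    {"x": 0, "y": 0, "z": 0, "rx": 0, "ry": 0, "rz": 5, "claw": 1},
    {"x": 0, "y": 0, "z": 0, "rx": 0, "ry": 0, "rz": 5, "claw": 1},
    {"x": 0, "y": 0, "z": 0, "rx": 0, "ry": 0, "rz": 5, "claw": 1},
    {"x": 0, "y": 0, "z": 0, "rx": 0, "ry": 0, "rz": 5, "claw": 1},
    {"x": 0, "y": 0, "z": 0, "rx": 0, "ry": 0, "rz": 5, "claw": 1},
    {"x": 0, "y": 0, "z": 0, "rx": 0, "ry": 0, "rz": 5, "claw": 1},
    {"x": 0, "y": 0, "z": 0, "rx": 0, "ry": 0, "rz": 2, "claw": 1},
    {"x": 0, "y": 0, "z": 0, "rx": 0, "ry": 0, "rz": 0, "claw": 1},
    {"x": 0, "y": 0, "z": 0, "rx": 0, "ry": 0, "rz": 0, "claw": 1},
  ],
)

```text
time: 17.22
ee_pos: [0.492, -0.1635, 0.1157]
orientation: [[0.993, 0.117, 0.002], [0.117, -0.993, -0.001], [0.002, 0.001, -1.0]]
contact_force: [4.4, -1.4, -3.9]
gripper_width: 0.0139
```

```bash
python3 go.py -.0905 -0.060 .1155 0;python3 snap.py scene s14 155 110 325 240 4.5; python3 snap.py side d14 195 150 400 320 3.5
```

```text
bed now [-0.0902 -0.0593  0.1157] yaw rel 1.182637827817679 target w [ 0.4918 -0.1642  0.1155]
tool shift cm (current axes) [-0.03  0.07  0.02] after turn [-0.03  0.07  0.02] rotvec deg [ 0.08 -0.13  1.18]
t 17.2167 F [ 4.4  -1.36 -3.87] w 0.01387413620521636 q [-0.55  0.43  1.68  0.    1.03  0.91]
```

View pics/s14.png

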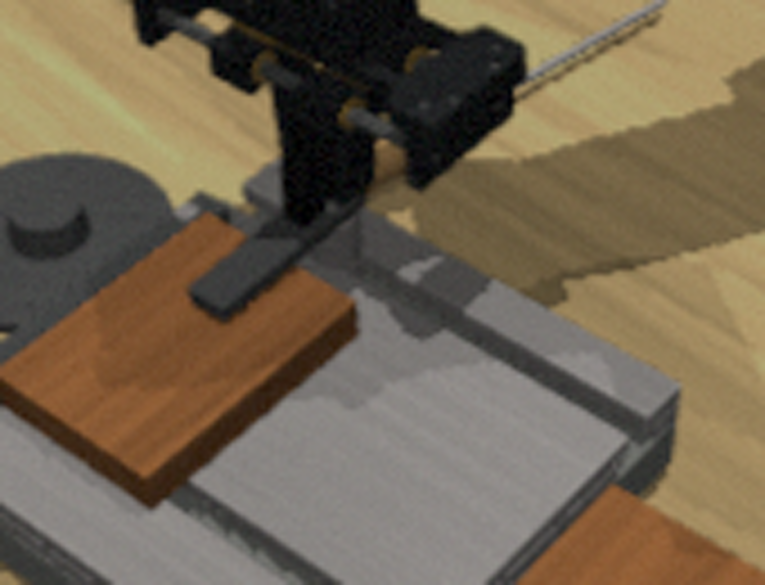

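View pics/d14.png

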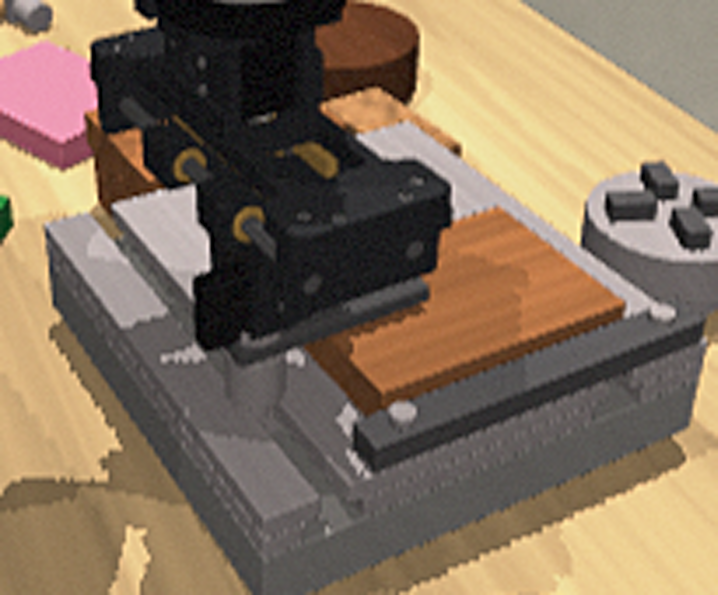

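step_arm(
  targets=[
    {"x": 0, "y": 0.06, "z": 0, "rx": 0, "ry": 0, "rz": 1.2, "claw": 1},
    {"x": 0, "y": 0, "z": 0, "rx": 0, "ry": 0, "rz": 0, "claw": 1},
    {"x": 0, "y": 0, "z": 0, "rx": 0, "ry": 0, "rz": 0, "claw": 1},
    {"x": 0, "y": 0, "z": 0, "rx": 0, "ry": 0, "rz": 0, "claw": -1},
    {"x": 0, "y": 0, "z": 0, "rx": 0, "ry": 0, "rz": 0, "claw": -1},
    {"x": 0, "y": 0, "z": 0, "rx": 0, "ry": 0, "rz": 0, "claw": -1},
    {"x": 0, "y": 0, "z": 0, "rx": 0, "ry": 0, "rz": 0, "claw": -1},
    {"x": 0, "y": 0, "z": 0, "rx": 0, "ry": 0, "rz": 0, "claw": -1},
    {"x": 0, "y": 0, "z": 0, "rx": 0, "ry": 0, "rz": 0, "claw": -1},
  ],
)

```text
time: 18.07
ee_pos: [0.4917, -0.1641, 0.1158]
orientation: [[0.996, 0.093, 0.001], [0.093, -0.996, -0.001], [0.001, 0.001, -1.0]]
contact_force: [-0.6, 0.1, 0.2]
gripper_width: 0.0517
```

step_arm(
  targets=[
    {"x": 0, "y": 0, "z": -0.5, "rx": 0, "ry": 0, "rz": 0, "claw": -1},
    {"x": 0, "y": 0, "z": -2, "rx": 0, "ry": 0, "rz": 0, "claw": -1},
    {"x": 0, "y": 0, "z": -3, "rx": 0, "ry": 0, "rz": 0, "claw": -1},
    {"x": 0, "y": 0, "z": -3, "rx": 0, "ry": 0, "rz": 0, "claw": -1},
    {"x": 0, "y": 0, "z": -3, "rx": 0, "ry": 0, "rz": 0, "claw": -1},
    {"x": -2, "y": 0, "z": -2, "rx": 0, "ry": 0, "rz": 0, "claw": -1},
    {"x": -2, "y": 0, "z": -1, "rx": 0, "ry": 0, "rz": 0, "claw": -1},
    {"x": -1, "y": 0, "z": 0, "rx": 0, "ry": 0, "rz": 0, "claw": -1},
    {"x": 0, "y": 0, "z": 0, "rx": 0, "ry": 0, "rz": 0, "claw": -1},
  ],
)

```text
time: 18.82
ee_pos: [0.4407, -0.1688, 0.261]
orientation: [[0.996, 0.092, 0.002], [0.092, -0.996, -0.001], [0.002, 0.001, -1.0]]
contact_force: [-0.6, 0.4, -0.7]
gripper_width: 0.088
```

```bash
python3 go.py -.0905 -0.060 .1155 0;python3 snap.py scene s15 155 110 325 240 4.5; python3 snap.py side d15 195 150 400 320 3.5
```

```text
bed now [-0.1419 -0.0596  0.261 ] yaw rel -0.22800352263696588 target w [ 0.4918 -0.1642  0.1155]
tool shift cm (current axes) [ 5.11 -0.   14.56] after turn [ 5.14  0.04 14.55] rotvec deg [ 0.08 -0.11 -0.23]
t 18.8167 F [-0.58  0.38 -0.67] w 0.08800000280770429 q [-0.61  0.18  1.61  0.    1.35  0.86]
```

View pics/s15.png

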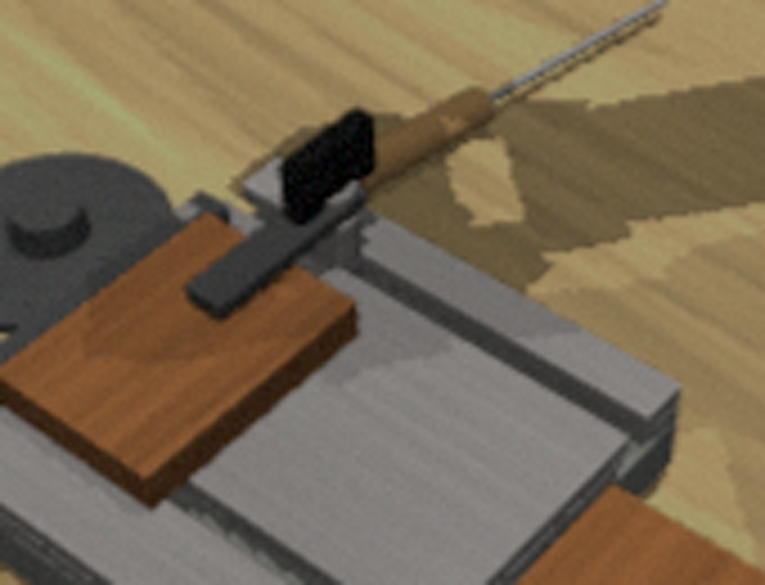

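View pics/d15.png

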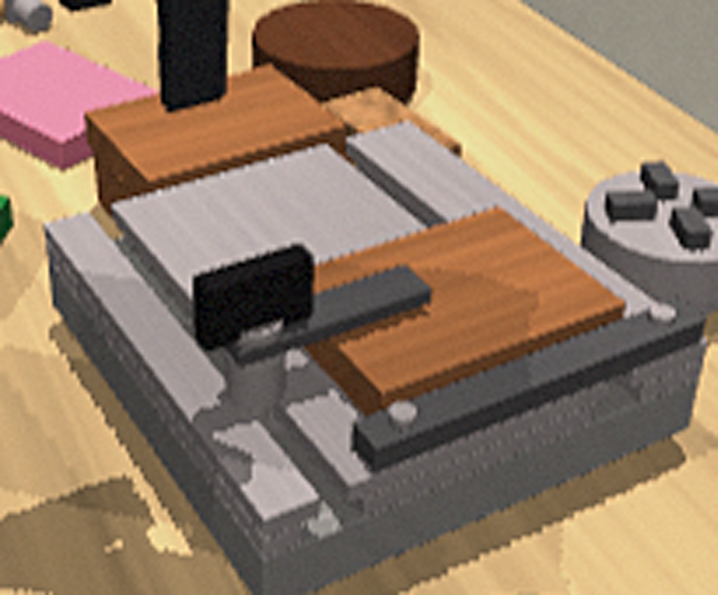

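Run:
```python
from h import *; from go import w2bed,B; from rig import bot
S=bot.camera_params("scene");D=bot.camera_params("side")
s=lambda u,v:(155+(u+.5)/4.5-.5,110+(v+.5)/4.5-.5)
d=lambda u,v:(195+(u+.5)/3.5-.5,150+(v+.5)/3.5-.5)
so=[(S,s(188,289),(.012,.09,.108)),(S,s(216,303),(-.012,.09,.108)),(S,s(375,116),(-.007,-.028,.144)),(S,s(358,109),(.007,-.028,.144)),(S,s(283,163),(.007,.028,.144)),(S,s(373,182),(-.007,-.028,.108)),(S,s(300,219),(-.007,.028,.108))]
do=[(D,d(431,281),(.012,.09,.108)),(D,d(407,265),(-.012,.09,.108)),(D,d(195,275),(.007,-.028,.144)),(D,d(199,347),(.007,-.028,.108)),(D,d(311,315),(.007,.028,.108)),(D,d(303,245),(-.007,.028,.144))]
for o in (so,do,so+do):
    r=fit(o,[.49,-.16,-1.5]);print(w2bed([*r[0][:2],0]),np.degrees(r[0][2]-B[2]),r[1].round(1).tolist())
# blank again
sb=[(S,s(355,303),(-.07,.05,.094)),(S,s(208,212),(-.07,-.05,.094)),(S,s(152,478),(.07,.05,.094))]
db=[(D,d(383,393),(-.07,-.05,.094)),(D,d(625,303),(.07,-.05,.094)),(D,d(500,208),(.07,.05,.094))]
for o in (sb,db,sb+db):
    r=fit(o,[.6,-.1,.1]);print(w2bed([*r[0][:2],0]),np.degrees(r[0][2]-B[2]),abs(r[1]).max())
```

```text
[-0.09068301 -0.05885907  0.        ] -90.53099566983276 [[-1.2, -1.1], [0.6, 1.0], [0.5, 0.0], [-0.5, -1.1], [-1.6, 0.0], [1.6, -2.2], [0.6, 2.9]]
[-0.08867762 -0.05351977  0.        ] -93.80853197462665 [[0.6, 2.0], [0.2, -0.9], [0.5, 1.7], [0.0, -0.1], [0.0, 0.0], [-1.2, -2.9]]
[-0.08960073 -0.0562389   0.        ] -92.17004022157231 [[-1.4, -0.9], [0.2, 1.4], [1.3, 0.9], [0.4, -0.2], [-1.2, 0.6], [2.4, -1.2], [0.8, 3.6], [0.4, 2.1], [-0.4, -0.7], [1.0, 3.0], [0.6, 1.2], [0.3, 0.8], [-1.2, -2.1]]
[ 0.01582502 -0.05897893  0.        ] 0.83756990198386 0.8999177703512089
[ 0.01679954 -0.06073404  0.        ] 0.1466539493628362 0.5173127103539059
[ 0.01634172 -0.06011887  0.        ] 0.4289443350764961 1.391875621031204
```

```bash
python3 - <<'E'
import pickle;from rig import bot
pickle.dump(bot.camera_params("wrist"),open("w16.pkl","wb"))
E
python3 snap.py wrist w16 0 0 512 384 1.56
```

```text
(no output)
```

View pics/w16.png

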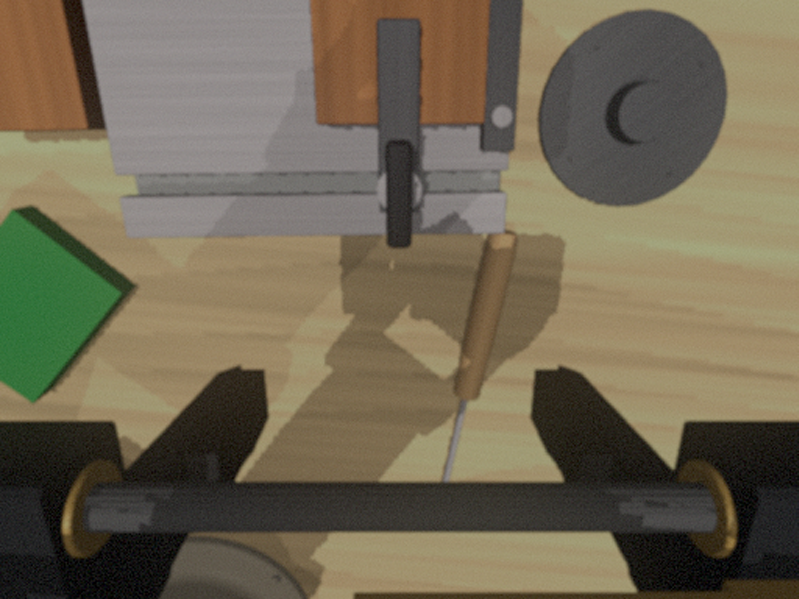

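Run:
```python
from h import *; from go import w2bed,B; import pickle
P=pickle.load(open("w16.pkl","rb"))
r=lambda u,v,z:w2bed(ray(P,((u+.5)/1.56-.5,(v+.5)/1.56-.5),z))
a=r(398.7,20,.108);b=r(399.7,180,.108);print(a,b,np.degrees(np.arctan2(*(a-b)[1::-1])))
print("wing",r(399.5,142,.144),r(399,246,.144))
print("blank corners",r(317,125,.094),r(489,123,.094), r(311,0,.094))
print("bed corners",r(126,236,.07),r(505,233,.07))
print("faceplate",r(638,113,.01))
```

```text
[-0.00286214 -0.06093986  0.108     ] [-0.08625349 -0.06122375  0.108     ] 0.19505097470933225
wing [-0.06422237 -0.06114894  0.144     ] [-0.11762392 -0.06071363  0.144     ]
blank corners [-0.05546478 -0.0122379   0.094     ] [-0.05468168 -0.11428357  0.094     ] [ 0.00973611 -0.01257074  0.094     ]
bed corners [-0.1266552   0.12642195  0.07      ] [-0.12544348 -0.13317929  0.07      ]
faceplate [-0.04688294 -0.23976539  0.01      ]
```

```bash
python3 -c "
from rig import bot
s=bot.sense();print(s['time'],s['contact_force']);print(bot.finish_job())"
```

```text
18.9667 [-0.28753346  0.27845537 -0.54986915]
the job is handed in; nothing more can be done
None
```

I handed the job in at about 19 s with the blank flush against the fence and the clamp across it. No verdict was reported.

**What I did**
- I pushed the top blank off the stack with both open fingers, without lifting it, until it met the fence. The contact force there rose to about 8 N.
- I then gripped the clamp's wing, slid it about 123 mm along its slot, turned the finger clockwise to square, released it and backed off.

**Last checks**
- **Blank:** its centre is at bed x ≈ +16 mm, y ≈ −60 mm, square to within about 1°, with no visible gap at the fence.
- **Clamp angle:** the finger is square to the table within 0.5° in the wrist camera view. The side camera fit put it about 4° past square, but those picked corners fitted poorly, so I trusted the wrist view.
- **Clamp position:** the arm's own position put the bolt at bed y ≈ −60 mm, the side camera put it at about −54 mm, and the other views at −58 to −59 mm. It is probably 2 to 3 mm short of the blank's middle, and I left it there.
- **Everything else:** the three lower blanks, the faceplate and the cork block look unmoved in the pictures. I did not measure their positions again. The arm was touching nothing at the end.

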